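Put the filament spools away in the dry box

ROBOT

A 7-joint arm with a two-finger parallel gripper is mounted at the origin on the work surface. World frame = base frame: x ahead of the robot, y to its left, z up, the work surface at z = 0. Lengths are in mm, angles in rad, forces in N, time in s.
With the tool pointing down it reaches from about 400 to 925 mm from the base axis. Payload 5.6 kg.
Tool frame: the origin (TCP) lies where the fingers leave the gripper's body, on its centre line; the fingertips stand 73 mm ahead of it and the grasp point (between the pads) lies 54 mm ahead of it; z points along the fingers, y is the line along which they close (so a half turn about z gives the same grasp; the last joint's range is limited). The gripper opens to 85 mm and grips with 20 to 120 N. Pads are 22 mm wide; open, the fingers measure 114 mm over their backs; the gripper's body (76 mm by 85 mm) begins 54 mm behind the grasp point. The pads swing forward as they close: fully open they stand 13 mm farther back than shut.
Start: joints at [1.143, 0.468, -0.012, 1.603, 0.006, 1.071, -0.056], TCP at [243.955, -602.488, 303.89] pointing down, gripper open.
Joint ranges: [-2.53, 2.53], [-0.31, 2.02], [-1.57, 1.55], [0.28, 2.44], [-1.29, 4.43], [0.15, 1.84], [-2.92, 2.92]. Speed limits (rad/s): [2.57, 2.57, 3.14, 3.14, 3.14, 3.14, 3.14].

INTERFACE

Orientations are given as a rotation vector (axis times angle).
In Python, from rig import telemetry, imaging, robot, recognise gives the robot as it stands. The module is installed in compiled form; this text tells all that it offers.
- The arm moves only by the tool move_arm, never from a script. Its argument "steps" is a list of rows, each a list of 2 entries, a list of its own where there are three numbers: the shift along the tool's x, y, z in mm, then the turn, a rotation vector about the tool's x, y, z in rad. In form: [[[dx, dy, dz], [rx, ry, rz]], ...]. A call has 1 to 12 rows; each row shifts and turns the commanded pose from where the row before left it, along the tool's axes as they then stand; what a row does not reach is not made up. A row lasts 1/12 s, in which the tool goes at most 41.7 mm and 7.16 degrees, less where a joint would pass 70% of its speed; a pose out of reach is approached as far as the arm can. A call with a gripper value outside its range is refused whole. "jaw" is the closure, from 0 (fully open) to 1 (shut), set as the call begins (left out, the last holds). The fingers move at their own pace and stop on an object; "squeeze" is the grip in N (left out, the last holds). Time passes only in rows, so rows that do not move let the fingers close. It gives the time, the measured TCP pose, the force, the opening and the grip force at its end, in the units of the state.
- telemetry.observe(): the state, without advancing time (a new reading comes with each control period).
- imaging.get_image(name): name is "scene" or "side" or "wrist"; returns the picture (384x512x3 uint8, blue, green, red); there is no depth.
- imaging.camera_info(name): a dict with "vfov" (degrees; the focal length in pixels is half the picture's height over the tangent of half this angle, whatever the lens; pixels are square), "cx", "cy" (the principal point, pixels), "rvec" (rotation vector, rad) and "tvec" (3), from world to camera coordinates, as OpenCV has them; the wrist camera has in their place "tool_from_camera" (4x4, takes a point from camera to tool coordinates, whose origin is the TCP and whose axes are the flange's). Camera axes: x right, y down, z forward; pixel columns grow to the right and rows downward; lengths in mm; the calibration is good to about 2 mm. A picture is of the moment at which its call begins: read the wrist's pose just before it. camera_info takes no time and is no camera call.
- robot.close_job(): hands the job in; it is judged then, once.
Trained networks look in the newest picture that a camera, given by its name, has taken for a name from the list of things; names that differ only in an ending like _2 or _b are one class to them, and where a whole thing is asked for, a point or a joint stands for the part that bears it (a point fixed in the world has none). Each returns a list of dicts, best first, with "confidence" (0 to 1); they miss things now and then, are a little off and sometimes report something else, mostly with a low value. They report only what shows in the picture. A call takes as long as a camera call.
- recognise(camera, thing): "point" ([x, y, z] in mm, in world coordinates, good to about 4 mm: the middle of the surface that is visible of it).
The state is a dict: "time": time; "qpos": joint angles; "joint_velocities": joint speeds; "joint_torque": joint torques, N m; "position": TCP position; "ee_rot": TCP orientation; "ft_force": force on the tool from outside, world axes, zero at the start; "moment": the same for the moment, N m; "finger_gap": opening from 0.0 (shut) to 1.0 (fully open); "grasp_force": force on a finger pad.
Only numpy, scipy, OpenCV 4.12 (cv2) and the standard library are available. Lean on these libraries where they do the work, as an engineer would, in place of code of your own. Each camera call takes 0.05 s, during which the arm holds its last target. There are 200 camera calls.

TASK

Put the filament away in the dry box: take the lid off and lay it flat on the bench, move the empty spool out of the box to stand on the two rods of the bench rack, then lower every full spool gently onto the rods inside the box and the desiccant pod upright into its bay at the near end, letting nothing drop or bump hard in the box. With everything in and released, put the lid back fully home, and leave the other things on the bench where they are.

Things in the scene. Friction and masses are not known exactly. Their poses are not given: they have to be found in the camera images.
- box: Dry box, fixed: deep open clear plastic tub, 298 mm long (its x), 160 wide (y), 145 high; walls 4 mm, floor 5 mm; grey rim band 5 mm proud. Origin: centre of the underside, z up; -x is the near end, towards the robot. A cross wall (centre x = -75 mm, 4 mm thick, top 85 mm up) parts the desiccant bay at the near end (x -145 to -77 mm) from the spool space (x -73 to 145 mm).
- box_rods (a point): Middle of the spool space, x = 36 mm in the box, 69 mm above the bench: where a standing spool's centre is (its top at 129 mm, 16 mm below the rim). Axes as the box's. Two fixed 12 mm steel rods run the space's full length along x at y = -36 and +36 mm, axes 14 mm above the bench. Spools stand across both, axis along x; three fit, centres at about -66, 0 and +66 mm along x from here.
- box_bay (a point): Middle of the desiccant bay's flat floor, 5 mm above the bench, x = -111 mm in the box; axes as the box's. The bay is 68 mm along x and 152 mm along y.
- lid: Lift-off lid, grey, loose, 0.3 kg: plate 298 x 160 x 4 mm, long along its x; under it a black solid plug 280 x 142 x 8 mm that enters the box's mouth with 5 mm to spare each side. Origin: centre of the plate's underside, z up. Home on the rim, either way round, the origin is over the box's centre, 145 mm above the bench; laid on the bench it is 8 mm up. Starts on the box.
- lid_handle (a point): Middle of the lid's black handle bar, 43 mm above the lid's origin; axes as the lid's. The bar runs along x, 100 mm long, 16 mm wide (y), 14 mm thick, with 32 mm clear under it between two posts at x = -43 and +43 mm.
- rack: Bench spool rack, fixed: two 12 mm steel rods, 300 mm long along its x, at y = -36 and +36 mm, axes 50 mm above the bench, between black end plates (x = -155 and +155 mm, 110 wide, 62 high). Origin: centre of the underside, z up. A spool standing across both rods, axis along x, has its centre 105 mm and top 165 mm up. Four places, about x = -105, -35, 35, 105 mm; one or more free.
- empty: Empty spool, black plastic, 0.1 kg: two round flanges, 120 mm diameter, 3 mm thick, 36 mm wide over their outer faces, on a bare 52 mm hub. Its origin lies on the rim and turns with it: use empty_center. Starts on the rods inside the closed box, anywhere along them. Grip both flanges across the 36 mm from above, at the top of the rim.
- empty_center (a point): Centre of the empty spool; x is the spool's axis, turned any amount about it.
- pod: Desiccant pod standing on the bench: white printed canister with grey slots, 51 mm diameter, 120 mm tall, straight sides to 97 mm, a dome above, low centre of mass, 0.15 kg. Origin: centre of its underside, z up.
- screwdriver: Screwdriver, about 200 mm long, lying across the far side of the bench, not part of the job. Origin on its underside, near the middle.
- scraper: Print scraper with a flat blade, about 280 mm long, lying across the far side of the bench, not part of the job. Origin on its underside, near the middle.
- glue: Small jar, 44 mm diameter, 90 mm tall, on the far side of the bench, not part of the job. Origin: centre of its underside.
- full1: Full spool: the same black spool (two flanges of 120 mm diameter and 3 mm thick, 36 mm wide overall) wound with grey filament to 105 mm diameter, 0.26 to 0.44 kg. Its origin lies on the rim and turns with it: use full1_center. Starts standing on the bench rack. May be absent (None).
- full1_center (a point): Centre of that full spool; x is the spool's axis. None if absent.
- full2: Another full spool, exactly like full1. May be absent (None).
- full2_center (a point): Centre of that full spool; x is the spool's axis. None if absent.
- full3: Another full spool, exactly like full1. May be absent (None).
- full3_center (a point): Centre of that full spool; x is the spool's axis. None if absent.

How it is judged (in metres and radians):
On the way, in this order (a step that is already met when the one before it is completed fails the run):
1. the lid is off, laid flat on the bench and let go (height (world z) of lid below 0.014 m and angle between lid's own z axis and vertical below 0.06 rad and linear speed of lid below 0.03 m/s and contact force between the fingers and lid below 0.3 N), for 0.2 s.
2. with the lid off, the empty spool stands on the rods of the bench rack, every full spool stands on the rods in the box, the pod stands in its bay, and all are let go (x of empty_center in the frame of rack between -0.14 and 0.14 m and y of empty_center in the frame of rack between -0.012 and 0.012 m and z of empty_center in the frame of rack between 0.098 and 0.112 m and angle between the x axis of empty_center and the x axis of rack, either way round below 0.2 rad and linear speed of each of empty, full1, full2, full3, pod below 0.03 m/s and x of full1_center in the frame of box between -0.056 and 0.128 m and y of full1_center in the frame of box between -0.012 and 0.012 m and z of full1_center in the frame of box between 0.062 and 0.076 m and angle between the x axis of each of full1_center, full2_center, full3_center and the x axis of box, either way round below 0.2 rad and x of full2_center in the frame of box between -0.056 and 0.128 m and y of full2_center in the frame of box between -0.012 and 0.012 m and z of full2_center in the frame of box between 0.062 and 0.076 m and x of full3_center in the frame of box between -0.056 and 0.128 m and y of full3_center in the frame of box between -0.012 and 0.012 m and z of full3_center in the frame of box between 0.062 and 0.076 m and x of pod in the frame of box between -0.125 and -0.095 m and y of pod in the frame of box between -0.05 and 0.05 m and z of pod in the frame of box between -0.001 and 0.011 m and angle between pod's own z axis and vertical below 0.12 rad and contact force between the fingers and full1 below 0.3 N and contact force between the fingers and full2 below 0.3 N and contact force between the fingers and full3 below 0.3 N and contact force between the fingers and empty below 0.3 N and contact force between the fingers and pod below 0.3 N), for 0.2 s.
At the end, for the whole second after the job is handed in: Empty spool on the rack's rods, full spools on the box's rods (height within 7 mm, 12 mm across, axis within 0.2 rad); pod upright on the bay floor, within 15 mm of its middle along the box; lid home: 9 mm each way, 3.5 mm in height, 0.08 rad; all at rest (x of empty_center in the frame of rack between -0.14 and 0.14 m and y of empty_center in the frame of rack between -0.012 and 0.012 m and z of empty_center in the frame of rack between 0.098 and 0.112 m and angle between the x axis of empty_center and the x axis of rack, either way round below 0.2 rad and linear speed of each of empty, full1, full2, full3, pod below 0.03 m/s and x of full1_center in the frame of box between -0.056 and 0.128 m and y of full1_center in the frame of box between -0.012 and 0.012 m and z of full1_center in the frame of box between 0.062 and 0.076 m and angle between the x axis of each of full1_center, full2_center, full3_center and the x axis of box, either way round below 0.2 rad and x of full2_center in the frame of box between -0.056 and 0.128 m and y of full2_center in the frame of box between -0.012 and 0.012 m and z of full2_center in the frame of box between 0.062 and 0.076 m and x of full3_center in the frame of box between -0.056 and 0.128 m and y of full3_center in the frame of box between -0.012 and 0.012 m and z of full3_center in the frame of box between 0.062 and 0.076 m and x of pod in the frame of box between -0.125 and -0.095 m and y of pod in the frame of box between -0.05 and 0.05 m and z of pod in the frame of box between -0.001 and 0.011 m and angle between pod's own z axis and vertical below 0.12 rad and x of lid in the frame of box between -0.009 and 0.009 m and y of lid in the frame of box between -0.009 and 0.009 m and z of lid in the frame of box between 0.1415 and 0.1485 m and angle between the x axis of lid and the x axis of box, either way round below 0.08 rad and angle between lid's own z axis and vertical below 0.03 rad and linear speed of lid below 0.02 m/s); the robot touches nothing.
It fails at once if a full spool or the pod is let fall into the box (over the box and untouched by the fingers it moves faster than 0.45 m/s, a fall of some 10 mm) ((linear speed of full1 above 0.45 m/s and contact force between the fingers and full1 below 0.1 N and horizontal distance between full1_center and box below 0.16 m and height (world z) of full1_center below 0.13 m) or (linear speed of full2 above 0.45 m/s and contact force between the fingers and full2 below 0.1 N and horizontal distance between full2_center and box below 0.16 m and height (world z) of full2_center below 0.13 m) or (linear speed of full3 above 0.45 m/s and contact force between the fingers and full3 below 0.1 N and horizontal distance between full3_center and box below 0.16 m and height (world z) of full3_center below 0.13 m) or (linear speed of pod above 0.45 m/s and contact force between the fingers and pod below 0.1 N and horizontal distance between pod and box below 0.16 m and height (world z) of pod below 0.13 m)).
It fails at once if a spool or the pod is bumped or pressed hard in the box (more than 40 N against it) (contact force between any of full1, full2, full3, empty, pod and box above 40 N).
It fails at once if a thing on the bench that is not part of the job is pushed more than 30 mm or knocked over (distance of any of screwdriver, scraper, glue from where it was at the start of the episode above 0.03 m or angle between glue's own z axis and vertical above 0.5 rad).
Of full1, full2, full3 only 2 to 3 are there at a start; the rules pass over those that are not, and their reading is None.
At some moment in a run one of lid may be knocked a few centimetres aside while the robot is not near it.
It also fails if it takes over 210 s, if anything falls off the work surface, if the arm or the gripper's body presses on something with over 40 N, if the wrist force passes 120 N, or if a joint passes its speed limit or range.

## Working session

There is one attempt and no reset: what is moved stays moved. The work goes in short steps, Python scripts to look and compute and a tool call to move; the robot and the scene stay as the last step left them, time stands still between calls to the robot, and variables do not carry over. Pictures are saved under pics/ and viewed, at most 17 in all, crops included, and the job is handed in when it is done.

Besides the shell and the picture viewer there is one more tool, called after "Call:" in YAML: its name, and indented under it one key for each argument. move_arm: Moves the arm, as the interface text tells. Its arguments: {"type":"object","properties":{"steps":{"type":"array"},"jaw":{"type":"number"},"squeeze":{"type":"number"}},"required":["steps"]}

```bash
mkdir -p pics
cat > h.py <<'E'
from rig import telemetry, imaging, robot, recognise
import numpy as np, cv2
from scipy.spatial.transform import Rotation as R
def pic(n,f):
    im=imaging.get_image(n); cv2.imwrite('pics/'+f,im); return im
E
python3 - <<'E'
from h import *
s=telemetry.observe(); print({k:np.round(v,3) for k,v in s.items()})
a=pic('scene','a.png'); b=pic('side','b.png'); 
print(imaging.camera_info('scene'),imaging.camera_info('side'),imaging.camera_info('wrist'))
for n in ['box','lid','lid_handle','rack','empty','pod','full1','screwdriver','scraper','glue']:
    for c in ['scene','side']:
        try: print(n,c,[(np.round(d['point']).tolist(),round(d['confidence'],2)) for d in recognise(c,n)])
        except Exception as e: print(n,c,e)
E
```

```text
{'time': np.float64(0.0), 'qpos': array([ 1.143,  0.468, -0.012,  1.604,  0.006,  1.071, -0.056]), 'joint_velocities': array([ 0.   , -0.001, -0.001, -0.   , -0.002,  0.   ,  0.   ]), 'joint_torque': array([ 0.0000e+00, -5.3238e+01,  2.1000e-02, -2.5131e+01,  1.1000e-02,
        8.0000e-03,  0.0000e+00]), 'position': array([ 243.758, -602.091,  302.922]), 'ee_rot': array([-3.082e+00, -6.000e-01,  1.000e-03]), 'ft_force': array([0.577, 0.175, 0.24 ]), 'moment': array([ 0.008, -0.03 ,  0.007]), 'grasp_force': np.float64(0.0), 'finger_gap': np.float64(0.998)}
{'vfov': 54.230812758637235, 'cx': 255.78930758844055, 'cy': 187.72122078284517, 'rvec': array([ 1.52324958,  2.2589087 , -0.70552191]), 'tvec': array([ 207.17619803, -385.90284142, 1289.18664998])} {'vfov': 49.46505878860086, 'cx': 248.46856937017753, 'cy': 195.33619615315703, 'rvec': array([ 1.48032464, -2.56324312,  0.41136046]), 'tvec': array([282.34201154, 525.81121369, 990.74371851])} {'vfov': 71.33217848858114, 'cx': 258.52504600049673, 'cy': 188.17004888455082, 'tool_from_camera': array([[-1.82818569e-04, -9.51049777e-01, -
[... 775 characters left out ...]
 214.0, 148.0], 0.49)]
pod scene [([671.0, 33.0, 93.0], 0.88), ([694.0, 219.0, 53.0], 0.66)]
pod side [([643.0, 27.0, 106.0], 0.97), ([512.0, -199.0, 90.0], 0.2)]
full1 scene [([599.0, 210.0, 129.0], 0.75), ([453.0, 217.0, 145.0], 0.67), ([517.0, 218.0, 141.0], 0.67), ([671.0, 33.0, 94.0], 0.45)]
full1 side [([495.0, 212.0, 143.0], 0.84), ([431.0, 214.0, 149.0], 0.76), ([570.0, 211.0, 143.0], 0.55)]
screwdriver scene [([772.0, 174.0, 23.0], 0.81)]
screwdriver side [([764.0, 173.0, 25.0], 0.69)]
scraper scene [([755.0, -170.0, 6.0], 0.97)]
scraper side [([521.0, -268.0, 151.0], 0.71), ([751.0, -168.0, 2.0], 0.68)]
glue scene [([782.0, 37.0, 86.0], 0.56)]
glue side [([758.0, 37.0, 78.0], 0.6)]
```

```bash
python3 -c "
import cv2,numpy as np
for f in 'ab': cv2.imwrite(f'pics/{f}2.png',cv2.resize(cv2.imread(f'pics/{f}.png'),(800,600)))"
```

```text
(no output)
```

View pics/a2.png

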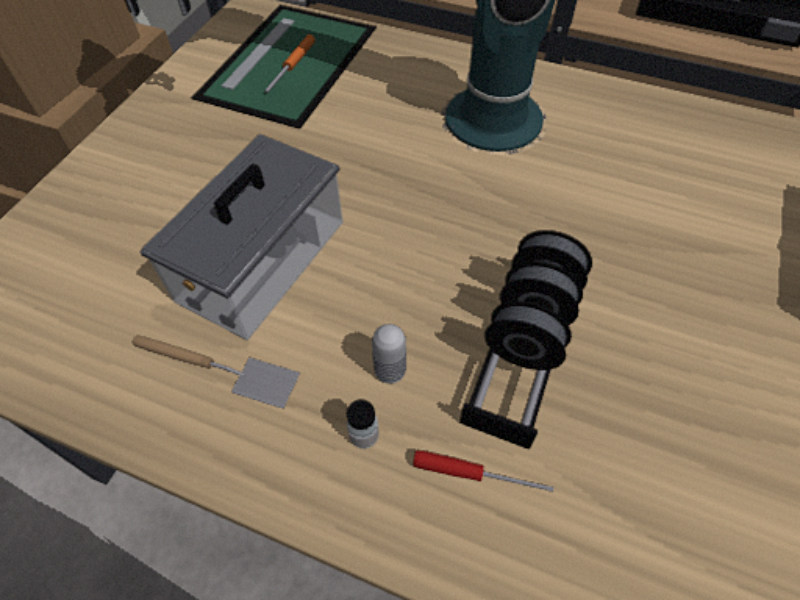

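View pics/b2.png

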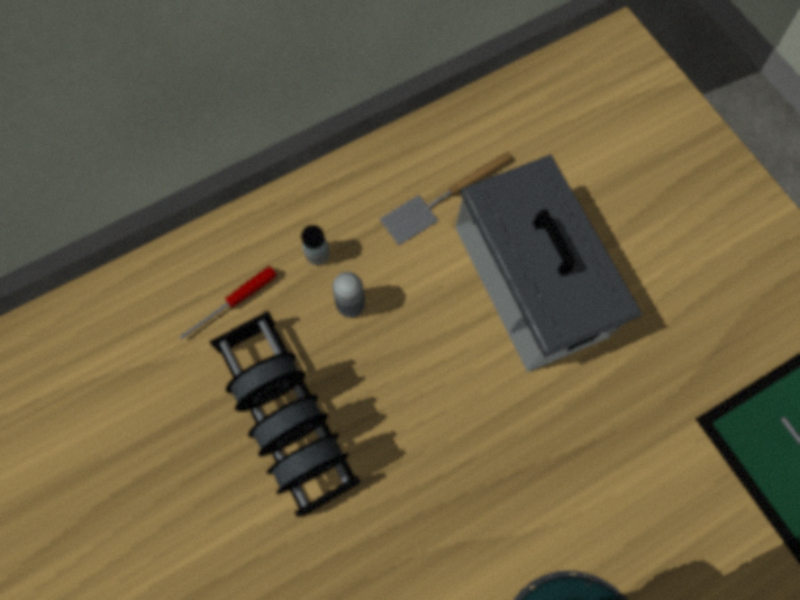

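The scene view shows the closed box at upper left (lid corners near (262,136), (338,170), (222,290) and (145,250)). Three full spools stand on the rack, with the far place free, and the pod is at (390,355). The side view agrees.

```bash
cat >> h.py <<'E'
def cam(n):
    i=imaging.camera_info(n); f=192/np.tan(np.radians(i['vfov']/2)); K=np.array([[f,0,i['cx']],[0,f,i['cy']],[0,0,1.]])
    if 'rvec' in i:
        Rm=R.from_rotvec(i['rvec']).as_matrix(); return K,Rm,np.array(i['tvec'])
    s=telemetry.observe(); T=np.eye(4); T[:3,:3]=R.from_rotvec(s['ee_rot']).as_matrix(); T[:3,3]=s['position']
    W=np.linalg.inv(T@i['tool_from_camera']); return K,W[:3,:3],W[:3,3]
def onz(c,uv,z,sc=1.):
    K,Rm,t=c; o=-Rm.T@t; out=[]
    for p in uv:
        d=Rm.T@np.linalg.inv(K)@np.array([p[0]*sc,p[1]*sc,1]); out.append(o+d*(z-o[2])/d[2])
    return np.array(out)
def proj(c,P):
    K,Rm,t=c; q=(np.atleast_2d(P)@Rm.T+t)@K.T; return q[:,:2]/q[:,2:]
def rz(s=None):
    s=s or telemetry.observe(); return R.from_rotvec(s['ee_rot']).as_matrix()
E
python3 - <<'E'
from h import *
a=cam('scene');b=cam('side')
print(-a[1].T@a[2],-b[1].T@b[2])
for c,l in ((a,[(262,136),(338,170),(222,290),(145,250)]),(b,[(637,315),(541,352),(461,193),(551,156)])):
    P=onz(c,l,149,.64); print(np.round(P[:,:2]),P.mean(0))
    d=[P[i]-P[j] for i,j in ((3,0),(2,1))]; print([np.degrees(np.arctan2(v[1],v[0])) for v in d],[np.linalg.norm(v) for v in d])
print(np.round(onz(a,[(462,406),(535,432)],62,.64)))
print(np.round(onz(b,[(298,512),(357,481),(213,343),(268,315)],62,.64)))
print(np.round(onz(b,[(348,275)],118,.64)),np.round(onz(a,[(389,332)],115,.64)))
print(rz())
E
```

```text
[1046.44760486  207.4355439   846.02783875] [ 310.48608256  152.67732556 1103.65555609]
[[ 383. -330.]
 [ 410. -168.]
 [ 696. -218.]
 [ 676. -367.]] [ 541.06849885 -271.06378075  149.        ]
[np.float64(-7.166618794763199), np.float64(-9.905300141875848)] [np.float64(295.1532852157917), np.float64(290.08323950030467)]
[[ 373. -331.]
 [ 399. -170.]
 [ 686. -207.]
 [ 669. -374.]] [ 531.79784252 -270.21840432  149.        ]
[np.float64(-8.268589158637694), np.float64(-7.372020466578724)] [np.float64(298.90107397406734), np.float64(289.37033242398905)]
[[698. 157.  62.]
 [697. 264.  62.]]
[[384. 263.  62.]
 [379. 163.  62.]
 [690. 261.  62.]
 [688. 161.  62.]]
[[664.  18. 118.]] [[652.  26. 115.]]
[[ 9.26902062e-01  3.75303300e-01 -1.94663440e-05]
 [ 3.75303299e-01 -9.26902061e-01 -5.18779178e-05]
 [-3.75133481e-05  4.07799658e-05 -9.99999998e-01]]
```

Call:
move_arm:
  steps:
    - [[0,0,0],[0,0,0.105]]
    - [[0,0,0],[0,0,0.105]]
    - [[0,0,0],[0,0,0.105]]
    - [[0,0,0],[0,0,0.105]]
    - [[0,0,0],[0,0,0.105]]
    - [[22,-33,0],[0,0,0]]
    - [[22,-33,0],[0,0,0]]
    - [[22,-33,0],[0,0,0]]
    - [[22,-33,0],[0,0,0]]
    - [[22,-33,0],[0,0,0]]
    - [[22,-33,0],[0,0,0]]
    - [[22,-33,0],[0,0,0]]

```text
time: 2.1
position: [429.8, -393.7, 304.2]
ee_rot: [3.134, -0.22, 0.001]
ft_force: [0.0, -0.7, -0.8]
finger_gap: 1.004
grasp_force: 0.0
```

Call:
move_arm:
  steps:
    - [[0,-34,-30],[0,0,0]]
    - [[0,-34,-30],[0,0,0]]
    - [[0,-34,-30],[0,0,0]]
    - [[0,-35,-30],[0,0,0]]
    - [[0,0,0],[0,0,0]]

```text
time: 2.52
position: [449.8, -265.2, 419.8]
ee_rot: [3.134, -0.205, 0.016]
ft_force: [0.8, 0.2, 0.7]
finger_gap: 0.999
grasp_force: 0.0
```

```bash
cat >> h.py <<'E'
def plan(x,y,z,yaw):
    s=telemetry.observe(); M=rz(s); cur=np.arctan2(M[1,0],M[0,0]); p=s['position']
    d=(yaw-cur+np.pi)%(2*np.pi)-np.pi; c,q=np.cos(yaw),np.sin(yaw); dx,dy=x-p[0],y-p[1]
    print('pos',np.round(p,1),'yaw',round(cur,4),'tilt',np.round(M[:2,2],4),'q7',round(s['qpos'][6],2),'t',round(s['time'],1))
    print('rot about tool z',round(-d,4),'then shift',np.round([c*dx+q*dy,q*dx-c*dy,p[2]-z],1))
def look(f,names,cams=('wrist',)):
    for c in cams:
        pic(c,c+f)
        for n in names: print(c,n,[(np.round(d['point']).tolist(),round(d['confidence'],2)) for d in recognise(c,n)])
E
python3 - <<'E'
from h import *
plan(536,-271,240,-.14)
look('1.png',['lid_handle','lid','box'])
E
```

```text
pos [ 449.8 -265.2  419.8] yaw -0.1309 tilt [ 0.0099 -0.002 ] q7 -1.24 t 2.5
rot about tool z 0.0091 then shift [ 86.1  -6.3 179.8]
wrist lid_handle [([528.0, -274.0, 144.0], 0.76)]
wrist lid [([536.0, -279.0, 149.0], 0.93)]
wrist box [([519.0, -206.0, 147.0], 0.83)]
```

View pics/wrist1.png

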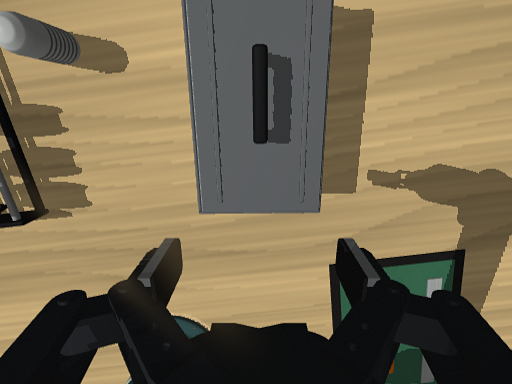

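The wrist view shows the lid with its near edge from (199,213) to (321,212). The handle bar runs from (260,45) to (260,143).

Run:
```python
from h import *
c=cam('wrist')
P=onz(c,[(260,46),(260,143)],195); print(P,P.mean(0),np.linalg.norm(P[0]-P[1]),np.arctan2(*(P[0]-P[1])[[1,0]]))
E=onz(c,[(199,213),(321,212),(184,0),(332,0)],149); print(E); 
for i,j in((2,0),(3,1)): print(np.arctan2(*(E[i]-E[j])[[1,0]]))
u=E[1]-E[0]; print(np.linalg.norm(u), np.arctan2(u[0],-u[1]), 'centre', (E[0]+E[1])/2+149*np.array([np.cos(-.14),np.sin(-.14),0]))
```

```text
[[ 572.3464734  -293.07876899  195.        ]
 [ 480.25041263 -280.09859919  195.        ]] [ 526.29844301 -286.58868409  195.        ] 93.00628589917488 -0.14001936006499688
[[ 391.84903311 -184.82641612  149.        ]
 [ 369.94643413 -347.94525478  149.        ]
 [ 635.19213017 -220.52358089  149.        ]
 [ 612.99527855 -376.59737518  149.        ]]
-0.14565591259114968
-0.11734467825991866
164.58274322848035 -0.13347553372593549 centre [ 528.43991706 -287.17775953  149.        ]
```

Run:
```python
from h import *
plan(536,-271,240,-.14)
s=telemetry.observe();print(s['ee_rot'],np.linalg.norm(s['ee_rot']));print(np.round(rz(s),4))
im=imaging.get_image('wrist')
plan(536,-271,240,-.14)
c=cam('wrist');print(-c[1].T@c[2])
print(np.round(c[1].T,3), c[0])
P=onz(c,[(260,46),(260,143)],195);print(P)
```

```text
pos [ 445.6 -271.9  413. ] yaw -0.1415 tilt [-0.0012 -0.0001] q7 -1.24 t 2.7
rot about tool z -0.0015 then shift [ 89.4 -13.5 173. ]
[ 3.13358718e+00 -2.22141795e-01 -1.80334560e-03] 3.1414517084924287
[[ 9.900e-01 -1.411e-01 -1.200e-03]
 [-1.411e-01 -9.900e-01 -1.000e-04]
 [-1.100e-03  2.000e-04 -1.000e+00]]
pos [ 445.4 -272.2  412.6] yaw -0.1423 tilt [-0.002   0.0005] q7 -1.24 t 2.8
rot about tool z -0.0023 then shift [ 89.5 -13.8 172.6]
[ 522.62165603 -284.51819393  481.48527067]
[[-0.142 -0.941 -0.307]
 [-0.99   0.135  0.043]
 [ 0.001  0.31  -0.951]] [[267.53026163   0.         258.525046  ]
 [  0.         267.53026163 188.17004888]
 [  0.           0.           1.        ]]
[[ 571.8965027  -293.31414625  195.        ]
 [ 479.98137156 -280.28755845  195.        ]]
```

Run:
```python
from h import *
c=cam('wrist'); im=pic('wrist','w2.png'); g=im.max(2)
m=np.zeros_like(g); m[0:205,215:330]=(g[0:205,215:330]<35)*255
n,l,st,ce=cv2.connectedComponentsWithStats(m)
for i in range(1,n):
    if st[i,4]>200:
        print(st[i]); x,y,w,h,_=st[i]
        P=onz(c,[(ce[i][0],y),(ce[i][0],y+h)],195);print(P,P.mean(0))
        pts=np.column_stack(np.where(l==i))[:,::-1].astype(float); W=onz(c,pts,195)[:,:2]
        r=cv2.minAreaRect(W.astype(np.float32)); print(r)
```

```text
[ 243   35   18  104 1564]
[[ 582.29873036 -286.69475838  195.        ]
 [ 485.45308468 -272.00028731  195.        ]] [ 533.87590752 -279.34752285  195.        ]
((534.3716430664062, -279.48504638671875), (15.326276779174805, 97.08949279785156), 83.18147277832031)
```

Call:
move_arm:
  steps:
    - [[30,-2,20],[0,0,0]]
    - [[30,-2,20],[0,0,0]]
    - [[29,-1,20],[0,0,0]]
    - [[0,0,30],[0,0,0]]
    - [[0,0,30],[0,0,0]]
    - [[0,0,0],[0,0,0]]
    - [[0,0,0],[0,0,0]]

```text
time: 3.4
position: [533.8, -279.3, 291.4]
ee_rot: [-3.132, 0.223, 0.008]
ft_force: [0.3, -0.3, 0.7]
finger_gap: 0.998
grasp_force: 0.0
```

Run:
```python
from h import *
plan(534.4,-279.5,240,-.14)
look('3.png',['lid_handle'])
```

```text
pos [ 533.8 -279.3  291.4] yaw -0.1419 tilt [-0.0051  0.0021] q7 -1.31 t 3.4
rot about tool z -0.0019 then shift [ 0.6  0.1 51.4]
wrist lid_handle [([579.0, -280.0, 145.0], 0.97)]
```

View pics/wrist3.png

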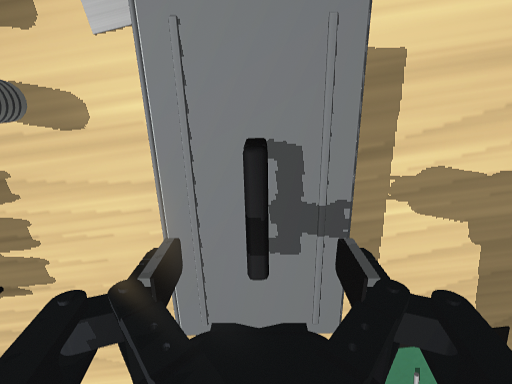

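The handle runs from (256,138) to (258,280), midway between the open pads. Now I'll go down and grip it.

Call:
move_arm:
  steps:
    - [[0,0,20],[0,0,0]]
    - [[0,0,20],[0,0,0]]
    - [[0,0,11],[0,0,0]]
    - [[0,0,0],[0,0,0]]
    - [[0,0,0],[0,0,0]]

```text
time: 3.92
position: [535.4, -279.0, 243.9]
ee_rot: [3.133, -0.221, 0.002]
ft_force: [0.1, -0.6, 0.1]
finger_gap: 1.0
grasp_force: 0.0
```

Call:
move_arm:
  steps:
    - [[0,0,0],[0,0,0]]
    - [[0,0,0],[0,0,0]]
    - [[0,0,0],[0,0,0]]
    - [[0,0,0],[0,0,0]]
    - [[0,0,0],[0,0,0]]
    - [[0,0,0],[0,0,0]]
    - [[0,0,0],[0,0,0]]
  jaw: 1
  squeeze: 80

```text
time: 4.5
position: [535.3, -278.7, 243.2]
ee_rot: [3.134, -0.22, 0.001]
ft_force: [-1.2, 1.5, 4.6]
finger_gap: 0.169
grasp_force: 79.1
```

Run:
```python
from h import *
look('4.png',['lid_handle'])
plan(450,0,103,0)
```

```text
wrist lid_handle [([596.0, -284.0, 146.0], 0.76)]
pos [ 535.3 -278.7  243.2] yaw -0.1404 tilt [ 0.0005 -0.0002] q7 -1.32 t 4.6
rot about tool z -0.1404 then shift [ -85.3 -278.7  140.2]
```

Call:
move_arm:
  steps:
    - [[0,0,-12],[0,0,0]]
    - [[0,0,-20],[0,0,0]]
    - [[0,0,-25],[0,0,0]]
    - [[0,0,-25],[0,0,0]]
    - [[0,0,0],[0,0,-0.07]]
    - [[0,0,0],[0,0,-0.07]]
    - [[-10,-35,0],[0,0,0]]
    - [[-10,-35,0],[0,0,0]]
    - [[-10,-35,0],[0,0,0]]
    - [[-10,-35,0],[0,0,0]]
    - [[-10,-35,0],[0,0,0]]
    - [[-10,-35,0],[0,0,0]]

```text
time: 5.6
position: [474.0, -67.1, 324.7]
ee_rot: [3.141, -0.001, -0.001]
ft_force: [1.0, -0.0, -2.5]
finger_gap: 0.168
grasp_force: 78.4
```

Call:
move_arm:
  steps:
    - [[-12,-35,0],[0,0,0]]
    - [[-12,-33,0],[0,0,0]]
    - [[0,0,20],[0,0,0]]
    - [[0,0,30],[0,0,0]]
    - [[0,0,30],[0,0,0]]
    - [[0,0,30],[0,0,0]]
    - [[0,0,30],[0,0,0]]
    - [[0,0,30],[0,0,0]]
    - [[0,0,20],[0,0,0]]
    - [[0,0,10],[0,0,0]]
    - [[0,0,0],[0,0,0]]

```text
time: 6.52
position: [449.9, -0.7, 122.9]
ee_rot: [3.141, -0.0, -0.007]
ft_force: [-0.5, -0.2, -2.9]
finger_gap: 0.174
grasp_force: 78.4
```

Run:
```python
from h import *
plan(450,0,106,0); s=telemetry.observe(); print(s['ft_force'],s['finger_gap'])
```

```text
pos [449.9  -0.7 122.9] yaw -0.0001 tilt [-0.0047 -0.0002] q7 -1.82 t 6.5
rot about tool z -0.0001 then shift [ 0.1 -0.7 16.9]
[-0.50347399 -0.2180298  -2.8969948 ] 0.17370709239811347
```

Call:
move_arm:
  steps:
    - [[0,0,6],[0,0,0]]
    - [[0,0,6],[0,0,0]]
    - [[0,0,4],[0,0,0]]
    - [[0,0,3],[0,0,0]]
    - [[0,0,0],[0,0,0]]
    - [[0,0,0],[0,0,0]]

```text
time: 7.02
position: [451.6, -0.7, 106.2]
ee_rot: [3.141, -0.001, 0.002]
ft_force: [0.3, -0.9, 0.1]
finger_gap: 0.169
grasp_force: 78.8
```

Call:
move_arm:
  steps:
    - [[0,0,0],[0,0,0]]
    - [[0,0,0],[0,0,0]]
    - [[0,0,0],[0,0,0]]
    - [[0,0,0],[0,0,0]]
    - [[0,0,0],[0,0,0]]
    - [[0,0,-25],[0,0,0]]
    - [[0,0,-30],[0,0,0]]
    - [[0,0,-35],[0,0,0]]
    - [[0,0,-30],[0,0,0.12]]
    - [[0,0,-25],[0,0,0.12]]
    - [[0,0,-25],[0,0,0.12]]
    - [[0,0,-25],[0,0,0.12]]
  jaw: 0

```text
time: 8.02
position: [450.9, -0.6, 302.2]
ee_rot: [-3.049, 0.756, -0.001]
ft_force: [0.8, 1.1, -0.9]
finger_gap: 0.998
grasp_force: 0.0
```

Call:
move_arm:
  steps:
    - [[0,0,-10],[0,0,0.12]]
    - [[0,0,-10],[0,0,0.12]]
    - [[0,0,-10],[0,0,0.12]]
    - [[0,0,-10],[0,0,0.12]]
    - [[0,0,-10],[0,0,0.12]]
    - [[0,0,0],[0,0,0.12]]
    - [[0,0,0],[0,0,0.12]]
    - [[0,0,0],[0,0,0.12]]
    - [[0,0,0],[0,0,0.12]]
    - [[0,0,0],[0,0,0.12]]
    - [[0,0,0],[0,0,0]]

```text
time: 8.93
position: [453.6, -3.9, 345.6]
ee_rot: [2.486, -1.894, -0.004]
ft_force: [0.1, -0.5, 0.7]
finger_gap: 0.996
grasp_force: 0.0
```

Run:
```python
from h import *
plan(540,-220,400,-1.711)
look('5.png',['lid','empty','empty_center','box','full1'],['side','scene'])
```

```text
pos [453.6  -3.9 345.6] yaw -1.3018 tilt [-0.012  -0.0114] q7 -2.9 t 8.9
rot about tool z 0.4092 then shift [ 201.9 -115.8  -54.4]
side lid [([424.0, 13.0, 14.0], 0.68), ([569.0, 215.0, 143.0], 0.31), ([587.0, -345.0, 83.0], 0.29)]
side empty [([506.0, -292.0, 94.0], 0.79)]
side empty_center [([512.0, -292.0, 91.0], 0.79)]
side box [([586.0, -343.0, 85.0], 0.95), ([626.0, 207.0, 54.0], 0.37)]
side full1 [([568.0, 212.0, 143.0], 0.96), ([432.0, 216.0, 149.0], 0.69), ([497.0, 209.0, 139.0], 0.67)]
scene lid [([474.0, 7.0, 12.0], 0.62)]
scene empty [([524.0, -280.0, 96.0], 0.92), ([455.0, 214.0, 140.0], 0.49), ([599.0, 213.0, 127.0], 0.47), ([554.0, -292.0, 84.0], 0.42)]
scene empty_center [([527.0, -278.0, 94.0], 0.63)]
scene box [([554.0, -291.0, 88.0], 0.69), ([452.0, 215.0, 143.0], 0.28)]
scene full1 [([519.0, 214.0, 140.0], 0.81), ([451.0, 215.0, 144.0], 0.66), ([600.0, 211.0, 132.0], 0.63)]
```

View pics/side5.png

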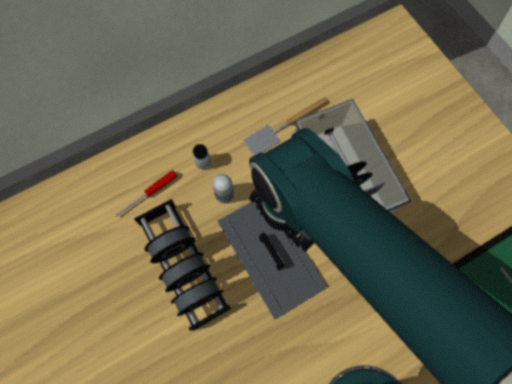

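Side view: the lid lies on the bench at about (272,255), clear of the rack. Box is open and its empty spool shows near (365,175). Joint 7 is near its limit, so I'll turn the other way.

Call:
move_arm:
  steps:
    - [[0,0,-5],[0,0,-0.12]]
    - [[0,0,-5],[0,0,-0.12]]
    - [[0,0,-5],[0,0,-0.12]]
    - [[0,0,-5],[0,0,-0.12]]
    - [[0,0,-5],[0,0,-0.12]]
    - [[0,0,-5],[0,0,-0.12]]
    - [[0,0,-5],[0,0,-0.12]]
    - [[0,0,-5],[0,0,-0.12]]
    - [[0,0,-5],[0,0,-0.12]]
    - [[0,0,-5],[0,0,-0.12]]
    - [[0,0,0],[0,0,-0.12]]
    - [[0,0,0],[0,0,-0.12]]

```text
time: 10.53
position: [454.3, -4.3, 396.1]
ee_rot: [3.124, 0.224, -0.018]
ft_force: [-0.3, -0.9, -0.1]
finger_gap: 1.0
grasp_force: 0.0
```

Call:
move_arm:
  steps:
    - [[0,0,0],[0,0,-0.12]]
    - [[0,0,0],[0,0,-0.12]]
    - [[0,0,0],[0,0,-0.12]]
    - [[0,0,0],[0,0,-0.12]]
    - [[0,0,0],[0,0,-0.12]]
    - [[0,0,0],[0,0,-0.12]]
    - [[0,0,0],[0,0,-0.12]]
    - [[0,0,0],[0,0,-0.12]]
    - [[0,0,0],[0,0,-0.12]]
    - [[0,0,0],[0,0,-0.12]]
    - [[0,0,0],[0,0,0]]
    - [[0,0,0],[0,0,0]]

```text
time: 11.53
position: [454.1, -4.3, 395.8]
ee_rot: [2.468, 1.943, -0.025]
ft_force: [0.2, 0.2, 0.5]
finger_gap: 1.001
grasp_force: 0.0
```

Run:
```python
from h import *
plan(530,-330,420,1.431)
```

```text
pos [454.1  -4.3 395.8] yaw 1.3338 tilt [-0.0117 -0.0104] q7 -0.29 t 11.5
rot about tool z -0.0972 then shift [-312.   120.5  -24.2]
```

Call:
move_arm:
  steps:
    - [[0,0,0],[-0.009,0.013,0]]
    - [[0,0,0],[0,0,-0.097]]
    - [[-31,12,-2],[0,0,0]]
    - [[-31,12,-2],[0,0,0]]
    - [[-31,12,-2],[0,0,0]]
    - [[-31,12,-2],[0,0,0]]
    - [[-31,12,-2],[0,0,0]]
    - [[-31,12,-2],[0,0,0]]
    - [[-31,12,-2],[0,0,0]]
    - [[-31,12,-2],[0,0,0]]
    - [[-31,12,-2],[0,0,0]]
    - [[-31,12,-2],[0,0,0]]

```text
time: 12.53
position: [531.1, -329.1, 415.7]
ee_rot: [2.37, 2.062, 0.001]
ft_force: [0.7, 0.0, 1.0]
finger_gap: 0.999
grasp_force: 0.0
```

Call:
move_arm:
  steps:
    - [[0,0,0],[0,0,0]]
    - [[0,0,0],[0,0,0]]
    - [[0,0,0],[0,0,0]]

```text
time: 12.78
position: [530.8, -327.0, 415.2]
ee_rot: [-2.368, -2.063, -0.001]
ft_force: [-0.6, 0.0, 0.1]
finger_gap: 1.004
grasp_force: 0.0
```

```bash
cat >> h.py <<'E'
def level():
    M=rz(); print('level rx,ry',np.round(M.T@np.cross(M[:,2],[0,0,-1]),4)[:2])
E
python3 - <<'E'
from h import *
plan(530,-330,420,1.431); level()
look('6.png',['empty','box','empty_center'])
E
```

```text
pos [ 530.8 -327.   415.2] yaw 1.4331 tilt [-0.0004  0.0012] q7 0.57 t 12.8
rot about tool z 0.0021 then shift [-3.  -0.4 -4.8]
level rx,ry [-0.0006 -0.0011]
wrist empty [([506.0, -271.0, 98.0], 0.86)]
wrist box [([546.0, -275.0, 57.0], 0.76), ([337.0, -82.0, 10.0], 0.41)]
wrist empty_center [([506.0, -270.0, 97.0], 0.67)]
```

View pics/wrist6.png

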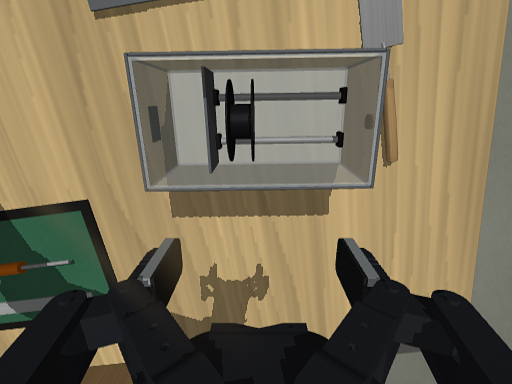

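The wrist view shows the open box: rim corners at (125,54), (389,49), (374,187) and (146,191). The cross wall is at about (210,120), and the empty spool's flanges are at columns 225–235 and 250–255.

```bash
cat > box.py <<'E'
from h import *
def fitrect(P,L,W):
    # P: corners order (-x,+y),(+x,+y),(+x,-y),(-x,-y)
    Q=np.array([[-L,W],[L,W],[L,-W],[-L,-W]])/2; p=P[:,:2]; a=p-p.mean(0)
    th=np.arctan2((Q[:,0]*a[:,1]-Q[:,1]*a[:,0]).sum(),(Q*a).sum()); e=[np.linalg.norm(p[i]-p[(i+1)%4]) for i in range(4)]
    return p.mean(0),th,np.round(e)
E
python3 - <<'E'
from box import *
c=cam('wrist'); P=onz(c,[(125,54),(389,49),(374,187),(146,191)],145); print(fitrect(P,308,170))
im=cv2.imread('pics/wrist6.png'); cv2.imwrite('pics/c6.png',cv2.resize(im[40:200,110:400],None,fx=2.7,fy=2.7,interpolation=cv2.INTER_CUBIC))
S=onz(c,[(225,120),(253,120)],129); print(S)
E
```

```text
(array([ 536.59891532, -277.189018  ]), np.float64(-0.11610911233343595), array([303., 166., 305., 166.]))
[[ 494.67103325 -265.77627087  129.        ]
 [ 530.53043212 -270.64664949  129.        ]]
```

View pics/c6.png

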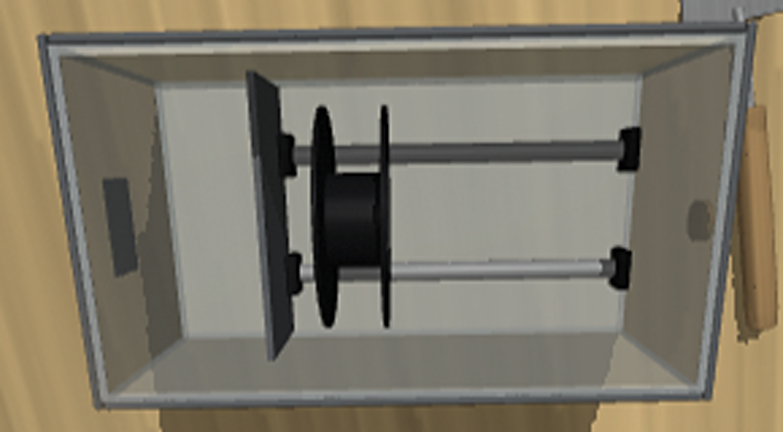

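Run:
```python
from box import *
from scipy.optimize import least_squares
c=cam('wrist')
uv=np.array([(40,37),(754,25),(708,398),(100,406),(157,85),(640,78),(183,338),(620,330),(247,70),(270,360)])/2.7+[110,40]
B=np.array([(-154,85,145),(154,85,145),(154,-85,145),(-154,-85,145),(-145,76,5),(145,76,5),(-145,-76,5),(145,-76,5),(-77,76,85),(-77,-76,85)],float)
def W(p): return (R.from_euler('z',p[2]).as_matrix()@B.T).T+[p[0],p[1],0]
def f(p):
    w=W(p); d=R.from_rotvec([p[3],p[4],0]).apply(w@c[1].T+c[2]); q=d@c[0].T; 
    return np.r_[(q[:,:2]/q[:,2:]-uv).ravel(),np.array(p[3:])*300]
r=least_squares(f,[536,-277,-.12,0,0]); print(r.x,np.round(r.fun,1))
p=r.x
o=np.array([*p[:2]]);C=R.from_euler('z',-p[2]).as_matrix()[:2,:2]
Rc=R.from_rotvec([p[3],p[4],0]).as_matrix(); c2=(c[0],Rc@c[1],Rc@c[2])
for u in ((311,216),(338,216),(380,216),(390,216)):
    q=np.array(u)/2.7+[110,40]; 
    for z in (129,): print(u,C@(onz(c2,[q],z)[0,:2]-o))
# predicted silhouettes
for x0 in (-42,-36,-30,-24):
    for off in (-18,-15,15,18):
        a=np.linspace(0,2*np.pi,60); b=np.c_[np.full(60,x0+off),60*np.cos(a),69+60*np.sin(a)]
        w=(R.from_euler('z',p[2]).as_matrix()@b.T).T+[p[0],p[1],0]; q=(proj(c2,w)-[110,40])*2.7
        print(x0,off,np.round([q[:,0].min(),q[:,0].max(),q[:,1].min(),q[:,1].max()]))
```

```text
[ 5.36504464e+02 -2.78421172e+02 -1.19627930e-01  1.49721380e-03
 -4.72482732e-04] [-2.  -1.2  2.6 -1.3  2.   1.8 -2.4  2.2  1.8  1.5 -1.6  1.2  1.9 -2.2
 -1.3 -1.6 -0.3  0.4 -0.8  0.4  0.4 -0.1]
(311, 216) [-42.65097557   7.01551189]
(338, 216) [-29.72824558   6.81843971]
(380, 216) [-9.62459909  6.51185824]
(390, 216) [-4.83772551  6.43885821]
-42 -18 [274. 308. 107. 329.]
-42 -15 [280. 312. 107. 329.]
-42 15 [343. 359. 106. 329.]
-42 18 [349. 364. 106. 329.]
-36 -18 [287. 317. 107. 329.]
-36 -15 [293. 322. 106. 329.]
-36 15 [356. 368. 106. 328.]
-36 18 [362. 373. 105. 328.]
-30 -18 [299. 326. 106. 329.]
-30 -15 [305. 331. 106. 329.]
-30 15 [368. 378. 105. 328.]
-30 18 [374. 382. 105. 328.]
-24 -18 [312. 336. 106. 329.]
-24 -15 [318. 340. 106. 329.]
-24 15 [380. 387. 105. 328.]
-24 18 [387. 392. 105. 328.]
```

The fit puts the box at about (536.5, -278.4) with yaw about -0.12, and the empty spool at box x ≈ -24.5.

Run:
```python
from h import *
plan(512.2,-275.4,168,1.448); level()
```

```text
pos [ 531.2 -326.2  415.9] yaw 1.436 tilt [0.0007 0.001 ] q7 0.57 t 13.0
rot about tool z -0.012 then shift [ 48.  -25.  247.9]
level rx,ry [ 0.0006 -0.0011]
```

Call:
move_arm:
  steps:
    - [[16,-8,20],[0,0,-0.012]]
    - [[16,-8,30],[0,0,0]]
    - [[16,-9,30],[0,0,0]]
    - [[0,0,30],[0,0,0]]
    - [[0,0,30],[0,0,0]]
    - [[0,0,30],[0,0,0]]
    - [[0,0,20],[0,0,0]]
    - [[0,0,10],[0,0,0]]
    - [[0,0,0],[0,0,0]]
    - [[0,0,0],[0,0,0]]
  jaw: 0.25

```text
time: 13.82
position: [512.6, -276.6, 216.4]
ee_rot: [2.354, 2.079, 0.001]
ft_force: [0.2, 0.1, 0.4]
finger_gap: 0.749
grasp_force: 0.0
```

Run:
```python
from h import *
plan(512.2,-275.4,168,1.448); level()
look('7.png',[])
```

```text
pos [ 512.6 -276.6  216.4] yaw 1.4468 tilt [ 0.0006 -0.0001] q7 0.62 t 13.8
rot about tool z -0.0012 then shift [ 1.2 -0.6 48.4]
level rx,ry [0.0006 0.0001]
```

View pics/wrist7.png

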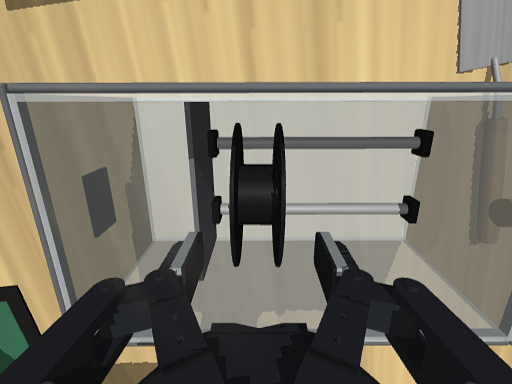

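The spool (columns 231–285) is centred between the pads (200 to 315). Now I'll descend and grip.

Call:
move_arm:
  steps:
    - [[1,0,15],[0,0,0]]
    - [[0,0,15],[0,0,0]]
    - [[0,0,12],[0,0,0]]
    - [[0,0,7],[0,0,0]]
    - [[0,0,0],[0,0,0]]
    - [[0,0,0],[0,0,0]]

```text
time: 14.37
position: [512.6, -276.1, 167.2]
ee_rot: [2.355, 2.078, 0.0]
ft_force: [-0.6, -0.6, 0.7]
finger_gap: 0.748
grasp_force: 0.0
```

Call:
move_arm:
  steps:
    - [[0,0,0],[0,0,0]]
    - [[0,0,0],[0,0,0]]
    - [[0,0,0],[0,0,0]]
    - [[0,0,0],[0,0,0]]
    - [[0,0,0],[0,0,0]]
    - [[0,0,0],[0,0,0]]
  jaw: 1
  squeeze: 30

```text
time: 14.87
position: [512.8, -276.1, 167.5]
ee_rot: [2.354, 2.078, 0.001]
ft_force: [-0.4, -0.1, 5.0]
finger_gap: 0.415
grasp_force: 36.5
```

Call:
move_arm:
  steps:
    - [[0,0,-5],[0,0,0]]
    - [[0,0,-10],[0,0,0]]
    - [[0,0,-20],[0,0,0]]
    - [[0,0,-30],[0,0,0]]
    - [[0,0,-35],[0,0,0]]
    - [[0,0,-35],[0,0,0]]
    - [[0,0,-35],[0,0,0]]
    - [[0,0,-25],[0,0,0]]
    - [[0,0,0],[0,0,0]]

```text
time: 15.62
position: [513.6, -277.3, 368.0]
ee_rot: [2.35, 2.073, 0.008]
ft_force: [0.7, -1.0, -0.8]
finger_gap: 0.417
grasp_force: 36.0
```

Run:
```python
from h import *
look('8.png',['full1','rack'],['scene','side'])
look('8.png',[])
plan(643,211,330,1.571); level()
```

```text
scene full1 [([602.0, 211.0, 130.0], 0.89), ([453.0, 216.0, 147.0], 0.79), ([518.0, 218.0, 139.0], 0.56), ([467.0, 1.0, 12.0], 0.37)]
scene rack [([694.0, 219.0, 55.0], 0.85), ([468.0, 4.0, 12.0], 0.29)]
side full1 [([568.0, 214.0, 141.0], 0.94), ([432.0, 212.0, 148.0], 0.91), ([498.0, 211.0, 142.0], 0.75)]
side rack [([626.0, 208.0, 56.0], 0.76), ([439.0, 4.0, 12.0], 0.3)]
pos [ 511.9 -275.4  360.3] yaw 1.4463 tilt [-0.0027  0.0009] q7 0.51 t 16.0
rot about tool z -0.1247 then shift [486.4 131.2  30.3]
level rx,ry [-0.0028 -0.0006]
```

View pics/wrist8.png

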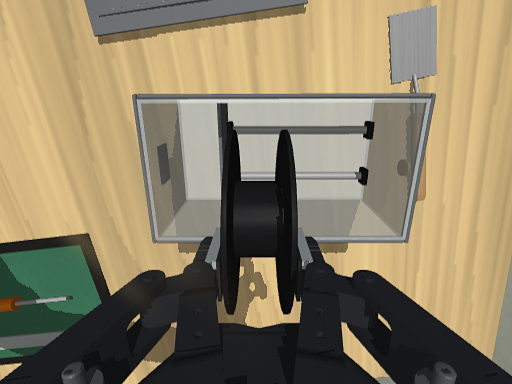

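The empty spool is held squarely at (260,220). I'll carry it to the free place at the far end of the rack.

Call:
move_arm:
  steps:
    - [[0,0,0],[-0.001,-0.001,-0.063]]
    - [[0,0,0],[-0.001,0,-0.062]]
    - [[20,4,0],[0,0,0]]
    - [[36,10,0],[0,0,0]]
    - [[36,10,0],[0,0,0]]
    - [[36,10,0],[0,0,0]]
    - [[36,10,0],[0,0,0]]
    - [[36,10,0],[0,0,0]]
    - [[36,10,0],[0,0,0]]
    - [[36,10,0],[0,0,0]]
    - [[36,10,0],[0,0,0]]
    - [[36,10,0],[0,0,0]]

```text
time: 16.97
position: [606.1, 70.0, 360.5]
ee_rot: [2.22, 2.221, -0.002]
ft_force: [0.4, -0.8, -1.2]
finger_gap: 0.414
grasp_force: 35.9
```

Call:
move_arm:
  steps:
    - [[36,10,0],[0,0,0]]
    - [[36,10,0],[0,0,0]]
    - [[36,10,0],[0,0,0]]
    - [[25,10,0],[0,0,0]]
    - [[10,0,0],[0,0,0]]
    - [[0,0,0],[0,0,0]]
    - [[0,0,0],[0,0,0]]
    - [[0,0,0],[0,0,0]]

```text
time: 17.63
position: [646.1, 208.6, 361.2]
ee_rot: [2.222, 2.217, -0.002]
ft_force: [0.5, -0.7, -0.9]
finger_gap: 0.417
grasp_force: 35.8
```

Run:
```python
from h import *
plan(646,211,330,1.571); level()
look('9.png',['full1','rack'])
```

```text
pos [646.1 208.6 361.2] yaw 1.5683 tilt [ 0.0012 -0.0027] q7 -0.2 t 17.6
rot about tool z -0.0027 then shift [ 2.4 -0.1 31.2]
level rx,ry [0.0012 0.0027]
wrist full1 [([445.0, 224.0, 146.0], 0.97), ([582.0, 222.0, 150.0], 0.67), ([516.0, 223.0, 141.0], 0.65)]
wrist rack [([642.0, 253.0, 49.0], 0.65)]
```

View pics/wrist9.png

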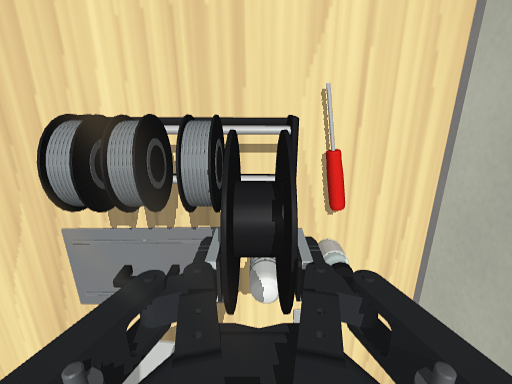

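Wrist view: three full spools at left, rods at rows 130 and 178 near column 265, the far end plate at column 295, and the held spool over the gap.

Run:
```python
from h import *
c=cam('wrist')
print('rods',onz(c,[(268,130),(258,178)],52).round(1).tolist())
print('plate',onz(c,[(290,118),(298,118)],62).round(1).tolist())
# spool silhouettes as function of x0 (rack y 211)
for x0 in (440,450,510,520,580,590):
    a=np.linspace(0,2*np.pi,60)
    print(x0,[np.round([q[:,0].min(),q[:,0].max(),q[:,1].min(),q[:,1].max()]).tolist() for off in(-18,18) for q in [proj(c,np.c_[np.full(60,x0+off),211+60*np.cos(a),105+60*np.sin(a)])]])
im=cv2.imread('pics/wrist9.png'); cv2.imwrite('pics/c9.png',cv2.resize(im[100:225,25:315],None,fx=2.7,fy=2.7,interpolation=cv2.INTER_CUBIC))
```

```text
rods [[658.9, 248.4, 52.0], [644.7, 179.1, 52.0]]
plate [[687.8, 265.1, 62.0], [698.5, 265.1, 62.0]]
440 [[40.0, 106.0, 116.0, 214.0], [75.0, 131.0, 116.0, 214.0]]
450 [[50.0, 113.0, 116.0, 214.0], [85.0, 138.0, 116.0, 214.0]]
510 [[108.0, 154.0, 116.0, 214.0], [144.0, 179.0, 115.0, 214.0]]
520 [[118.0, 161.0, 116.0, 214.0], [153.0, 185.0, 115.0, 214.0]]
580 [[177.0, 202.0, 115.0, 214.0], [212.0, 226.0, 115.0, 213.0]]
590 [[187.0, 208.0, 115.0, 214.0], [222.0, 233.0, 115.0, 213.0]]
```

View pics/c9.png

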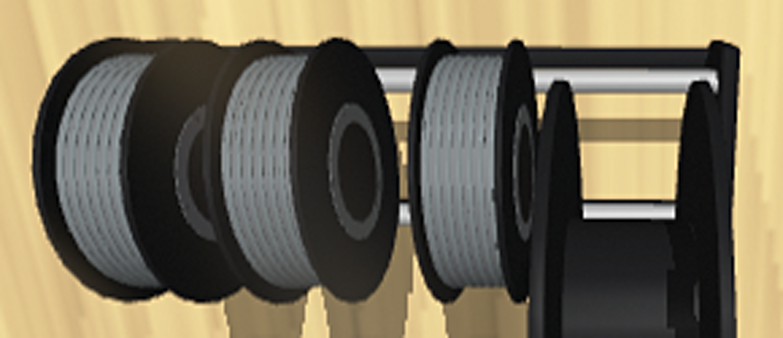

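Call:
move_arm:
  steps:
    - [[4,0,20],[0.001,0.003,-0.003]]
    - [[0,0,30],[0,0,0]]
    - [[0,0,30],[0,0,0]]
    - [[0,0,30],[0,0,0]]
    - [[0,0,20],[0,0,0]]
    - [[0,0,13],[0,0,0]]
    - [[0,0,5],[0,0,0]]
    - [[0,0,0],[0,0,0]]
    - [[0,0,0],[0,0,0]]

```text
time: 18.53
position: [647.0, 215.3, 214.9]
ee_rot: [2.218, 2.225, 0.006]
ft_force: [0.1, -0.1, -0.6]
finger_gap: 0.414
grasp_force: 35.9
```

Run:
```python
from h import *
plan(645,213,203.5,1.571)
```

```text
pos [647.  215.3 214.9] yaw 1.5738 tilt [0.0029 0.0026] q7 -0.15 t 18.5
rot about tool z 0.0028 then shift [-2.3 -2.  11.4]
```

Call:
move_arm:
  steps:
    - [[-1,-1,4],[0,0,0]]
    - [[0,0,3],[0,0,0]]
    - [[0,0,2],[0,0,0]]
    - [[0,0,2],[0,0,0]]
    - [[0,0,0],[0,0,0]]
    - [[0,0,0],[0,0,0]]

```text
time: 19.03
position: [646.0, 214.0, 205.7]
ee_rot: [-2.218, -2.225, -0.006]
ft_force: [-4.2, -2.4, 13.1]
finger_gap: 0.416
grasp_force: 37.7
```

Call:
move_arm:
  steps:
    - [[0,0,0],[0,0,0]]
    - [[0,0,0],[0,0,0]]
    - [[0,0,0],[0,0,0]]
    - [[0,0,-10],[0,0,0]]
    - [[0,0,-25],[0,0,0]]
    - [[0,0,-30],[0,0,0]]
    - [[0,0,-30],[0,0,0]]
    - [[0,0,-20],[0,0,0]]
    - [[0,0,0],[0,0,0]]
    - [[0,0,0],[0,0,0]]
  jaw: 0.38

```text
time: 19.87
position: [645.6, 214.5, 319.4]
ee_rot: [2.217, 2.225, 0.008]
ft_force: [0.0, 0.0, -0.1]
finger_gap: 0.623
grasp_force: 0.0
```

Run:
```python
from h import *
plan(578.5,213,300,1.571);level()
c=cam('wrist')
im=pic('wrist','w10.png')
for x0 in (500,505,575,580,585,640,645,650):
    a=np.linspace(0,2*np.pi,60)
    print(x0,[np.round([q[:,0].min(),q[:,0].max(),q[:,1].min(),q[:,1].max()]).tolist() for off in(-18,18) for q in [proj(c,np.c_[np.full(60,x0+off),213+60*np.cos(a),105+60*np.sin(a)])]])
```

```text
pos [645.6 214.5 319.4] yaw 1.5744 tilt [0.0038 0.0034] q7 -0.19 t 19.9
rot about tool z 0.0034 then shift [ -1.4 -67.1  19.4]
level rx,ry [ 0.0038 -0.0034]
500 [[72.0, 135.0, 121.0, 233.0], [113.0, 162.0, 121.0, 233.0]]
505 [[78.0, 139.0, 121.0, 233.0], [119.0, 166.0, 121.0, 233.0]]
575 [[158.0, 192.0, 121.0, 233.0], [199.0, 219.0, 121.0, 233.0]]
580 [[164.0, 196.0, 121.0, 233.0], [205.0, 223.0, 121.0, 233.0]]
585 [[170.0, 199.0, 121.0, 233.0], [211.0, 227.0, 121.0, 233.0]]
640 [[232.0, 241.0, 122.0, 233.0], [268.0, 274.0, 122.0, 233.0]]
645 [[238.0, 245.0, 122.0, 233.0], [272.0, 279.0, 122.0, 233.0]]
650 [[244.0, 248.0, 122.0, 233.0], [276.0, 285.0, 122.0, 233.0]]
```

View pics/w10.png

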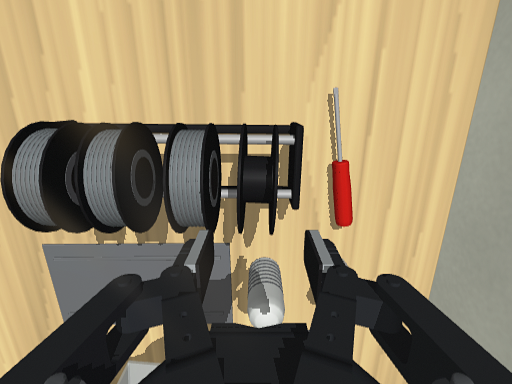

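The empty spool stands upright on the rods at (257,180), where it should be. Next is the full spool at (192,175).

Call:
move_arm:
  steps:
    - [[0,-23,0],[0.004,-0.003,0.003]]
    - [[-1,-22,0],[0,0,0]]
    - [[0,-22,0],[0,0,0]]
    - [[0,0,0],[0,0,0]]
    - [[0,0,0],[0,0,0]]
    - [[0,0,25],[0,0,0]]
    - [[0,0,25],[0,0,0]]
    - [[0,0,15],[0,0,0]]
    - [[0,0,0],[0,0,0]]
    - [[0,0,0],[0,0,0]]

```text
time: 20.75
position: [578.2, 212.8, 251.4]
ee_rot: [-2.22, -2.22, 0.008]
ft_force: [-0.0, -0.2, 1.5]
finger_gap: 0.622
grasp_force: 0.0
```

```bash
cat >> h.py <<'E'
def sil(c,C,yaw,r=60):
    a=np.linspace(0,2*np.pi,60); M=R.from_euler('z',yaw).as_matrix()
    return [np.round([q[:,0].min(),q[:,0].max(),q[:,1].min(),q[:,1].max()]).tolist() for off in(-18,18) for q in [proj(c,np.c_[np.full(60,off),r*np.cos(a),r*np.sin(a)]@M.T+C)]]
E
python3 - <<'E'
from h import *
plan(578.5,213,204,1.571);level()
c=cam('wrist'); im=pic('wrist','w11.png'); print(sil(c,[578.5,213,105],0))
cv2.imwrite('pics/c11.png',im[100:300,120:400])
E
```

```text
pos [578.2 212.8 251.4] yaw 1.5708 tilt [-0.0049 -0.0027] q7 -0.21 t 20.8
rot about tool z -0.0002 then shift [ 0.2  0.3 47.4]
level rx,ry [-0.0049  0.0027]
[[233.0, 244.0, 124.0, 269.0], [278.0, 290.0, 124.0, 270.0]]
```

View pics/c11.png

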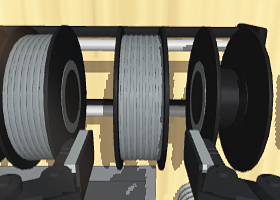

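The spool is at crop columns 112–174, about 2 mm right of the pads' middle. I'll shift slightly, go down and grip.

Call:
move_arm:
  steps:
    - [[0,1,15],[-0.003,0.002,0]]
    - [[0,1,15],[0,0,0]]
    - [[0,0,11],[0,0,0]]
    - [[0,0,6],[0,0,0]]
    - [[0,0,0],[0,0,0]]
    - [[0,0,0],[0,0,0]]

```text
time: 21.3
position: [580.3, 213.2, 206.1]
ee_rot: [-2.221, -2.222, -0.002]
ft_force: [0.6, 0.0, 0.5]
finger_gap: 0.619
grasp_force: 0.0
```

Call:
move_arm:
  steps:
    - [[0,0,0],[0,0,0]]
    - [[0,0,0],[0,0,0]]
    - [[0,0,0],[0,0,0]]
    - [[0,0,0],[0,0,0]]
    - [[0,0,0],[0,0,0]]
    - [[0,0,0],[0,0,0]]
  jaw: 1
  squeeze: 80

```text
time: 21.8
position: [580.6, 213.3, 206.6]
ee_rot: [-2.221, -2.222, -0.004]
ft_force: [-0.1, -0.5, 4.9]
finger_gap: 0.405
grasp_force: 79.7
```

Call:
move_arm:
  steps:
    - [[0,0,-5],[0,0,0]]
    - [[0,0,-10],[0,0,0]]
    - [[0,0,-20],[0,0,0]]
    - [[0,0,-30],[0,0,0]]
    - [[0,0,-30],[0,0,0]]
    - [[0,0,-30],[0,0,0]]
    - [[0,0,-25],[0,0,0]]
    - [[0,0,-10],[0,0,0]]
    - [[0,0,0],[0,0,0]]

```text
time: 22.55
position: [580.6, 213.1, 368.3]
ee_rot: [2.22, 2.222, 0.008]
ft_force: [0.5, 0.2, -1.9]
finger_gap: 0.409
grasp_force: 80.2
```

```bash
cat >> h.py <<'E'
BX,BY,BA=536.5,-278.4,-.122
def boxw(x,y=0): return BX+np.cos(BA)*x-np.sin(BA)*y, BY+np.sin(BA)*x+np.cos(BA)*y
E
python3 - <<'E'
from h import *
print(telemetry.observe()['ft_force'],[np.round(boxw(x),1) for x in(102,36,-30)])
plan(*boxw(102),350,BA+np.pi/2);level()
E
```

```text
[ 0.53048229  0.19651492 -1.90911702] [array([ 637.7, -290.8]), array([ 572.2, -282.8]), array([ 506.7, -274.7])]
pos [580.6 213.1 368.3] yaw 1.5714 tilt [0.004  0.0032] q7 -0.26 t 22.6
rot about tool z 0.1226 then shift [-493.2  118.    18.3]
level rx,ry [ 0.004  -0.0032]
```

Call:
move_arm:
  steps:
    - [[0,0,0],[0.003,-0.002,0.061]]
    - [[0,0,0],[0,0,0.061]]
    - [[-20,5,0],[0,0,0]]
    - [[-35,8,0],[0,0,0]]
    - [[-35,8,0],[0,0,0]]
    - [[-35,8,0],[0,0,0]]
    - [[-35,8,0],[0,0,0]]
    - [[-35,8,0],[0,0,0]]
    - [[-35,8,0],[0,0,0]]
    - [[-35,8,0],[0,0,0]]
    - [[-35,8,0],[0,0,0]]
    - [[-35,8,0],[0,0,0]]

```text
time: 23.55
position: [614.8, -130.2, 363.3]
ee_rot: [-2.349, -2.08, 0.009]
ft_force: [0.5, -0.4, -2.7]
finger_gap: 0.408
grasp_force: 80.1
```

Call:
move_arm:
  steps:
    - [[-35,8,0],[0,0,0]]
    - [[-35,10,0],[0,0,0]]
    - [[-35,10,0],[0,0,0]]
    - [[-35,10,0],[0,0,0]]
    - [[-18,3,0],[0,0,0]]
    - [[0,0,30],[0,0,0]]
    - [[0,0,30],[0,0,0]]
    - [[0,0,20],[0,0,0]]
    - [[0,0,0],[0,0,0]]
    - [[0,0,0],[0,0,0]]
    - [[0,0,0],[0,0,0]]

```text
time: 24.47
position: [637.3, -291.0, 286.3]
ee_rot: [-2.352, -2.082, 0.005]
ft_force: [-0.4, -0.2, -2.7]
finger_gap: 0.41
grasp_force: 80.3
```

Run:
```python
from h import *
plan(*boxw(102),172,BA+np.pi/2);level()
c=cam('wrist'); im=pic('wrist','w12.png')
B=np.array([(-154,85,145),(154,85,145),(154,-85,145),(-154,-85,145),(145,76,5),(145,-76,5),(-77,76,85),(-77,-76,85)],float)
w=np.array([[*boxw(x,y),z] for x,y,z in B]); q=proj(c,w)
for i in range(8): cv2.circle(im,tuple(int(v) for v in q[i].round()),3,(0,0,255),1)
cv2.imwrite('pics/w12b.png',im)
```

```text
pos [ 637.3 -291.   286.3] yaw 1.4493 tilt [-0.0029 -0.0015] q7 0.52 t 24.5
rot about tool z 0.0005 then shift [  0.2   0.4 114.3]
level rx,ry [-0.0027  0.0019]
```

View pics/w12b.png

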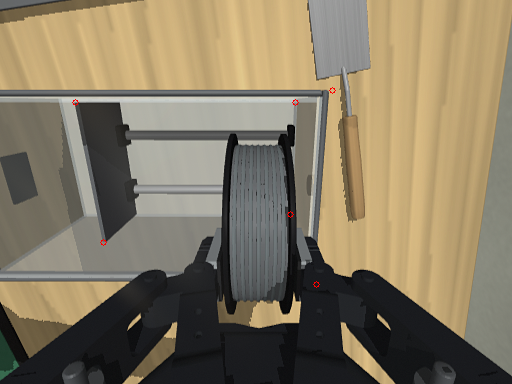

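The box model's projected points match the cross wall top at (76,102) and (103,242), so the fit holds. The spool is over its place, and I'll lower it.

Call:
move_arm:
  steps:
    - [[0,-1,20],[-0.002,0.001,0]]
    - [[0,-1,25],[0,0,0]]
    - [[0,0,25],[0,0,0]]
    - [[0,0,18],[0,0,0]]
    - [[0,0,10],[0,0,0]]
    - [[0,0,5],[0,0,0]]
    - [[0,0,0],[0,0,0]]
    - [[0,0,0],[0,0,0]]

```text
time: 25.18
position: [635.7, -291.0, 184.4]
ee_rot: [2.351, 2.081, 0.0]
ft_force: [-0.3, 0.3, -2.4]
finger_gap: 0.408
grasp_force: 80.7
```

Run:
```python
from h import *
plan(*boxw(100),170.6,BA+np.pi/2);level();print(telemetry.observe()['ft_force'])
```

```text
pos [ 635.7 -291.   184.4] yaw 1.4493 tilt [ 0.0011 -0.0012] q7 0.57 t 25.2
rot about tool z 0.0005 then shift [ 0.4  0.  13.8]
level rx,ry [0.0013 0.001 ]
[-0.26179148  0.26660576 -2.35496607]
```

Call:
move_arm:
  steps:
    - [[0,0,4],[0,0,0]]
    - [[0,0,3],[0,0,0]]
    - [[0,0,2],[0,0,0]]
    - [[0,0,1],[0,0,0]]
    - [[0,0,1],[0,0,0]]
    - [[0,0,0],[0,0,0]]
    - [[0,0,0],[0,0,0]]

```text
time: 25.77
position: [635.0, -290.6, 172.3]
ee_rot: [-2.352, -2.082, 0.001]
ft_force: [-1.4, 0.8, 0.6]
finger_gap: 0.406
grasp_force: 81.1
```

Contact has begun: force is up 3 N and the height is about right. I'll lower a touch more.

Call:
move_arm:
  steps:
    - [[0,0,1],[0,0,0]]
    - [[0,0,0.5],[0,0,0]]
    - [[0,0,0],[0,0,0]]

```text
time: 26.02
position: [635.1, -290.6, 172.0]
ee_rot: [-2.352, -2.082, 0.0]
ft_force: [-2.2, 1.6, 7.6]
finger_gap: 0.411
grasp_force: 82.0
```

Call:
move_arm:
  steps:
    - [[0,0,0],[0,0,0]]
    - [[0,0,0],[0,0,0]]
    - [[0,0,0],[0,0,0]]
    - [[0,0,0],[0,0,0]]
    - [[0,0,-8],[0,0,0]]
    - [[0,0,-20],[0,0,0]]
    - [[0,0,-30],[0,0,0]]
    - [[0,0,-35],[0,0,0]]
    - [[0,0,-35],[0,0,0]]
    - [[0,0,-20],[0,0,0]]
    - [[0,0,0],[0,0,0]]
    - [[0,0,0],[0,0,0]]
  jaw: 0.42

```text
time: 27.02
position: [635.7, -291.0, 320.4]
ee_rot: [2.35, 2.08, 0.002]
ft_force: [-0.3, 0.7, -0.9]
finger_gap: 0.578
grasp_force: 0.0
```

```bash
cat >> h.py <<'E'
def inbox(p): 
    d=np.array(p[:2])-[BX,BY]; return np.round([np.cos(BA)*d[0]+np.sin(BA)*d[1],-np.sin(BA)*d[0]+np.cos(BA)*d[1],p[2]],1)
def chk(x,y,z,yaw,name):
    """fit spool cx along its axis from dark/grey silhouette: print rec"""
    for d in recognise('wrist',name): print(name,np.round(d['point']),inbox(d['point']),round(d['confidence'],2))
E
python3 - <<'E'
from h import *
pic('wrist','w13.png'); chk(0,0,0,0,'full1')
plan(502,213,330,np.pi/2);level()
E
```

```text
full1 [ 635. -278.  114.] [ 98.   11.9 114.5] 0.98
pos [ 634.8 -290.2  317.4] yaw 1.4494 tilt [-0.0019  0.0004] q7 0.51 t 27.1
rot about tool z -0.1213 then shift [ 503.2 -132.8  -12.6]
level rx,ry [-0.002  -0.0001]
```

Call:
move_arm:
  steps:
    - [[0,0,0],[-0.002,0,-0.061]]
    - [[0,0,0],[0,0,-0.06]]
    - [[36,-9.5,0],[0,0,0]]
    - [[36,-9.5,0],[0,0,0]]
    - [[36,-9.5,0],[0,0,0]]
    - [[36,-9.5,0],[0,0,0]]
    - [[36,-9.5,0],[0,0,0]]
    - [[36,-9.5,0],[0,0,0]]
    - [[36,-9.5,0],[0,0,0]]
    - [[36,-9.5,0],[0,0,0]]
    - [[36,-9.5,0],[0,0,0]]
    - [[36,-9.5,0],[0,0,0]]
  jaw: 0.4

```text
time: 28.12
position: [538.9, 71.3, 316.8]
ee_rot: [-2.222, -2.221, 0.002]
ft_force: [0.9, -0.1, 0.2]
finger_gap: 0.602
grasp_force: 0.0
```

Call:
move_arm:
  steps:
    - [[36,-9.5,0],[0,0,0]]
    - [[36,-9.5,0],[0,0,0]]
    - [[36,-9.5,0],[0,0,0]]
    - [[35,-9,0],[0,0,0]]
    - [[0,0,20],[0,0,0]]
    - [[0,0,30],[0,0,0]]
    - [[0,0,10],[0,0,0]]
    - [[0,0,0],[0,0,0]]
    - [[0,0,0],[0,0,0]]

```text
time: 28.87
position: [502.8, 211.8, 257.5]
ee_rot: [2.223, 2.219, -0.003]
ft_force: [-0.1, 0.4, 0.1]
finger_gap: 0.6
grasp_force: 0.0
```

Run:
```python
from h import *
plan(502,213,206,np.pi/2);level()
c=cam('wrist'); im=pic('wrist','w14.png'); chk(0,0,0,0,'full1')
print(sil(c,[502,213,105],0))
for r in (150,180,200):
    g=im[r].max(1); print(r,[int(v) for v in g[200:325:2]])
```

```text
pos [502.8 211.8 257.5] yaw 1.5692 tilt [-0.0006 -0.0018] q7 -0.3 t 28.9
rot about tool z -0.0016 then shift [ 1.2 -0.8 51.5]
level rx,ry [-0.0006  0.0018]
full1 [442. 230. 148.] [-156.   492.9  148. ] 0.75
full1 [500. 231. 152.] [-98.6 501.2 152. ] 0.63
full1 [490.  26.  13.] [-83.6 295.9  12.7] 0.54
[[232.0, 243.0, 123.0, 264.0], [275.0, 287.0, 122.0, 264.0]]
150 [16, 17, 16, 15, 16, 16, 9, 251, 241, 241, 243, 244, 242, 239, 235, 198, 33, 27, 105, 130, 130, 129, 141, 125, 128, 141, 117, 128, 141, 110, 128, 140, 128, 127, 141, 128, 124, 143, 68, 18, 33, 73, 239, 241, 243, 240, 237, 235, 234, 236, 233, 229, 229, 230, 230, 230, 230, 232, 244, 248, 245, 244, 244]
180 [64, 19, 21, 21, 18, 66, 15, 9, 250, 237, 239, 242, 143, 145, 142, 32, 56, 5, 155, 153, 130, 151, 153, 131, 150, 151, 134, 149, 150, 135, 151, 151, 139, 151, 151, 145, 152, 131, 156, 78, 35, 57, 131, 239, 236, 231, 229, 228, 228, 227, 222, 221, 223, 223, 222, 224, 228, 239, 242, 239, 237, 237, 233]
200 [25, 20, 21, 21, 19, 54, 16, 15, 33, 32, 19, 21, 19, 20, 21, 28, 45, 25, 151, 152, 120, 146, 151, 136, 144, 145, 148, 146, 131, 149, 146, 128, 148, 146, 108, 149, 147, 87, 156, 80, 20, 44, 35, 33, 33, 33, 32, 33, 32, 33, 34, 32, 33, 32, 32, 33, 34, 33, 33, 33, 34, 33, 34]
```

Call:
move_arm:
  steps:
    - [[1,-2,15],[0,0.001,0]]
    - [[0,0,15],[0,0,0]]
    - [[0,0,13],[0,0,0]]
    - [[0,0,8],[0,0,0]]
    - [[0,0,0],[0,0,0]]
    - [[0,0,0],[0,0,0]]

```text
time: 29.47
position: [501.4, 213.5, 207.8]
ee_rot: [2.222, 2.22, 0.003]
ft_force: [0.8, 0.8, 0.3]
finger_gap: 0.602
grasp_force: 0.0
```

Call:
move_arm:
  steps:
    - [[0,0,0],[0,0,0]]
    - [[0,0,0],[0,0,0]]
    - [[0,0,0],[0,0,0]]
    - [[0,0,0],[0,0,0]]
    - [[0,0,0],[0,0,0]]
    - [[0,0,0],[0,0,0]]
  jaw: 1

```text
time: 29.97
position: [501.9, 213.8, 208.3]
ee_rot: [2.221, 2.22, 0.006]
ft_force: [0.1, -0.6, 6.6]
finger_gap: 0.41
grasp_force: 79.5
```

Call:
move_arm:
  steps:
    - [[0,0,-5],[0,0,0]]
    - [[0,0,-10],[0,0,0]]
    - [[0,0,-20],[0,0,0]]
    - [[0,0,-30],[0,0,0]]
    - [[0,0,-30],[0,0,0]]
    - [[0,0,-30],[0,0,0]]
    - [[0,0,-25],[0,0,0]]
    - [[0,0,-10],[0,0,0]]
    - [[0,0,0],[0,0,0]]

```text
time: 30.72
position: [501.3, 213.6, 369.5]
ee_rot: [2.221, 2.22, 0.009]
ft_force: [0.3, 0.2, -4.1]
finger_gap: 0.407
grasp_force: 80.5
```

Run:
```python
from h import *
plan(*boxw(35),290,BA+np.pi/2);level();print(telemetry.observe()['ft_force'])
```

```text
pos [501.3 213.6 369.5] yaw 1.5704 tilt [0.0045 0.0033] q7 -0.36 t 30.7
rot about tool z 0.1216 then shift [-484.1  129.8   79.5]
level rx,ry [ 0.0045 -0.0033]
[ 0.29307173  0.21766047 -4.07316848]
```

Call:
move_arm:
  steps:
    - [[0,0,0],[0.003,-0.002,0.061]]
    - [[0,0,0],[0,0,0.061]]
    - [[-20,5,0],[0,0,0]]
    - [[-35,9.5,0],[0,0,0]]
    - [[-35,9.5,0],[0,0,0]]
    - [[-35,9.5,0],[0,0,0]]
    - [[-35,9.5,0],[0,0,0]]
    - [[-35,9.5,0],[0,0,0]]
    - [[-35,9.5,0],[0,0,0]]
    - [[-35,9.5,0],[0,0,0]]
    - [[-35,9.5,0],[0,0,0]]
    - [[-35,9.5,0],[0,0,0]]

```text
time: 31.72
position: [548.5, -131.4, 365.1]
ee_rot: [-2.35, -2.079, 0.008]
ft_force: [0.8, 0.3, -4.2]
finger_gap: 0.408
grasp_force: 80.3
```

Call:
move_arm:
  steps:
    - [[-35,9.5,0],[0,0,0]]
    - [[-35,9.5,0],[0,0,0]]
    - [[-35,9.5,0],[0,0,0]]
    - [[-30,9,0],[0,0,0]]
    - [[-14,2,0],[0,0,0]]
    - [[0,0,30],[0,0,0]]
    - [[0,0,30],[0,0,0]]
    - [[0,0,20],[0,0,0]]
    - [[0,0,0],[0,0,0]]
    - [[0,0,0],[0,0,0]]
    - [[0,0,0],[0,0,0]]

```text
time: 32.63
position: [570.7, -283.1, 287.9]
ee_rot: [2.353, 2.081, -0.004]
ft_force: [-0.2, -0.3, -4.1]
finger_gap: 0.406
grasp_force: 80.8
```

Run:
```python
from h import *
plan(*boxw(34),173.5,BA+np.pi/2);level()
```

```text
pos [ 570.7 -283.1  287.9] yaw 1.4483 tilt [-0.0021 -0.0019] q7 0.57 t 32.6
rot about tool z -0.0005 then shift [  0.5  -0.5 114.4]
level rx,ry [-0.0018  0.0021]
```

Call:
move_arm:
  steps:
    - [[0,0,20],[-0.001,0.001,0]]
    - [[0,0,25],[0,0,0]]
    - [[0,0,25],[0,0,0]]
    - [[0,0,18],[0,0,0]]
    - [[0,0,12],[0,0,0]]
    - [[0,0,5],[0,0,0]]
    - [[0,0,2],[0,0,0]]
    - [[0,0,2],[0,0,0]]
    - [[0,0,1],[0,0,0]]
    - [[0,0,0],[0,0,0]]
    - [[0,0,0],[0,0,0]]

```text
time: 33.55
position: [570.7, -283.2, 178.4]
ee_rot: [2.353, 2.081, -0.0]
ft_force: [0.4, 0.2, -4.2]
finger_gap: 0.404
grasp_force: 80.9
```

Call:
move_arm:
  steps:
    - [[0,0,1.5],[0,0,0]]
    - [[0,0,1.5],[0,0,0]]
    - [[0,0,1],[0,0,0]]
    - [[0,0,1],[0,0,0]]
    - [[0,0,0],[0,0,0]]

```text
time: 33.97
position: [570.7, -283.0, 173.9]
ee_rot: [-2.353, -2.081, 0.0]
ft_force: [-0.3, 2.1, 5.8]
finger_gap: 0.406
grasp_force: 82.3
```

Seated, with about 10 N on the rods. Release and rise.

Call:
move_arm:
  steps:
    - [[0,0,0],[0,0,0]]
    - [[0,0,0],[0,0,0]]
    - [[0,0,0],[0,0,0]]
    - [[0,0,0],[0,0,0]]
    - [[0,0,-8],[0,0,0]]
    - [[0,0,-20],[0,0,0]]
    - [[0,0,-30],[0,0,0]]
    - [[0,0,-35],[0,0,0]]
    - [[0,0,-35],[0,0,0]]
    - [[0,0,-20],[0,0,0]]
    - [[0,0,0],[0,0,0]]
    - [[0,0,0],[0,0,0]]
  jaw: 0.43

```text
time: 34.97
position: [570.8, -283.2, 322.4]
ee_rot: [2.352, 2.08, 0.001]
ft_force: [-0.4, -0.4, -1.0]
finger_gap: 0.571
grasp_force: 0.0
```

Run:
```python
from h import *
pic('wrist','w15.png'); chk(0,0,0,0,'full1')
plan(437,213,330,np.pi/2);level()
```

```text
full1 [ 569. -269.  120.] [ 31.5  13.1 119.7] 0.92
full1 [ 630. -282.  113.] [ 93.4   7.7 112.9] 0.83
pos [ 570.1 -282.5  319.7] yaw 1.4484 tilt [-0.0023  0.0005] q7 0.56 t 35.1
rot about tool z -0.1224 then shift [ 495.5 -133.1  -10.3]
level rx,ry [-0.0024 -0.0002]
```

Call:
move_arm:
  steps:
    - [[0,0,0],[-0.002,0,-0.061]]
    - [[0,0,0],[0,0,-0.061]]
    - [[36,-9.5,0],[0,0,0]]
    - [[36,-9.5,0],[0,0,0]]
    - [[36,-9.5,0],[0,0,0]]
    - [[36,-9.5,0],[0,0,0]]
    - [[36,-9.5,0],[0,0,0]]
    - [[36,-9.5,0],[0,0,0]]
    - [[36,-9.5,0],[0,0,0]]
    - [[36,-9.5,0],[0,0,0]]
    - [[36,-9.5,0],[0,0,0]]
    - [[36,-9.5,0],[0,0,0]]
  jaw: 0.3

```text
time: 36.07
position: [474.1, 78.7, 319.1]
ee_rot: [2.222, 2.221, -0.003]
ft_force: [0.7, 1.0, -0.8]
finger_gap: 0.701
grasp_force: 0.0
```

Call:
move_arm:
  steps:
    - [[36,-9.5,0],[0,0,0]]
    - [[36,-9.5,0],[0,0,0]]
    - [[36,-9.5,0],[0,0,0]]
    - [[28,-9,0],[0,0,0]]
    - [[0,0,20],[0,0,0]]
    - [[0,0,30],[0,0,0]]
    - [[0,0,10],[0,0,0]]
    - [[0,0,0],[0,0,0]]
    - [[0,0,0],[0,0,0]]

```text
time: 36.82
position: [438.2, 212.5, 259.6]
ee_rot: [2.222, 2.219, -0.003]
ft_force: [-0.3, 0.3, -0.6]
finger_gap: 0.7
grasp_force: 0.0
```

Run:
```python
from h import *
plan(437,213,206,np.pi/2);level()
c=cam('wrist'); im=pic('wrist','w16.png'); chk(0,0,0,0,'full1')
print(sil(c,[437,213,105],0))
for r in (150,180,200):
    g=im[r].max(1); print(r,[int(v) for v in g[200:325:2]])
```

```text
pos [438.2 212.5 259.6] yaw 1.5693 tilt [-0.0007 -0.0023] q7 -0.39 t 36.8
rot about tool z -0.0014 then shift [ 0.5 -1.2 53.6]
level rx,ry [-0.0007  0.0023]
full1 [436. 228. 151.] [-161.1  490.2  151. ] 0.98
full1 [666.  51.  34.] [ 88.5 342.4  33.6] 0.57
[[231.0, 243.0, 123.0, 263.0], [275.0, 286.0, 123.0, 263.0]]
150 [207, 111, 26, 27, 26, 22, 10, 8, 7, 9, 140, 195, 200, 209, 213, 217, 228, 23, 26, 12, 105, 112, 102, 103, 111, 102, 110, 103, 102, 112, 97, 102, 112, 90, 102, 112, 96, 101, 115, 52, 7, 24, 16, 200, 193, 191, 188, 198, 206, 206, 204, 203, 203, 206, 208, 205, 203, 205, 201, 196, 196, 196, 194]
180 [203, 210, 53, 27, 24, 25, 20, 11, 13, 11, 5, 205, 212, 113, 118, 123, 30, 47, 1, 122, 124, 98, 119, 121, 99, 119, 121, 100, 120, 121, 100, 121, 121, 109, 122, 121, 100, 122, 123, 67, 21, 43, 41, 199, 187, 185, 186, 199, 201, 201, 199, 197, 201, 201, 199, 199, 199, 196, 191, 191, 189, 187, 186]
200 [203, 204, 218, 17, 24, 25, 23, 13, 9, 6, 8, 23, 12, 14, 14, 14, 32, 35, 32, 69, 118, 114, 96, 117, 114, 115, 119, 116, 95, 119, 114, 96, 119, 114, 95, 120, 115, 110, 122, 52, 9, 35, 32, 22, 23, 21, 24, 24, 24, 23, 24, 23, 23, 22, 23, 23, 23, 24, 22, 25, 23, 23, 23]
```

Call:
move_arm:
  steps:
    - [[0,-1,15],[0,0.001,0]]
    - [[0,0,15],[0,0,0]]
    - [[0,0,13],[0,0,0]]
    - [[0,0,10],[0,0,0]]
    - [[0,0,0],[0,0,0]]
    - [[0,0,0],[0,0,0]]

```text
time: 37.42
position: [437.7, 213.1, 207.6]
ee_rot: [2.222, 2.22, 0.002]
ft_force: [-0.4, 1.2, -0.0]
finger_gap: 0.699
grasp_force: 0.0
```

Call:
move_arm:
  steps:
    - [[0,0,0],[0,0,0]]
    - [[0,0,0],[0,0,0]]
    - [[0,0,0],[0,0,0]]
    - [[0,0,0],[0,0,0]]
    - [[0,0,0],[0,0,0]]
    - [[0,0,0],[0,0,0]]
  jaw: 1

```text
time: 37.92
position: [438.0, 213.4, 208.2]
ee_rot: [2.222, 2.22, 0.005]
ft_force: [-0.9, -1.1, 6.1]
finger_gap: 0.411
grasp_force: 78.9
```

Call:
move_arm:
  steps:
    - [[0,0,-5],[0,0,0]]
    - [[0,0,-10],[0,0,0]]
    - [[0,0,-20],[0,0,0]]
    - [[0,0,-30],[0,0,0]]
    - [[0,0,-30],[0,0,0]]
    - [[0,0,-30],[0,0,0]]
    - [[0,0,-25],[0,0,0]]
    - [[0,0,-10],[0,0,0]]
    - [[0,0,0],[0,0,0]]

```text
time: 38.67
position: [437.9, 213.3, 369.6]
ee_rot: [2.221, 2.22, 0.01]
ft_force: [0.6, 0.2, -2.5]
finger_gap: 0.409
grasp_force: 80.0
```

Run:
```python
from h import *
plan(*boxw(-30),290,BA+np.pi/2);level();print(telemetry.observe()['ft_force'])
```

```text
pos [437.9 213.3 369.6] yaw 1.5704 tilt [0.0049 0.0037] q7 -0.46 t 38.7
rot about tool z 0.1216 then shift [-476.1  127.7   79.6]
level rx,ry [ 0.0049 -0.0037]
[ 0.55824171  0.24988735 -2.51790509]
```

Call:
move_arm:
  steps:
    - [[0,0,0],[0.003,-0.002,0.061]]
    - [[0,0,0],[0,0,0.061]]
    - [[-20,5,0],[0,0,0]]
    - [[-35,9.5,0],[0,0,0]]
    - [[-35,9.5,0],[0,0,0]]
    - [[-35,9.5,0],[0,0,0]]
    - [[-35,9.5,0],[0,0,0]]
    - [[-35,9.5,0],[0,0,0]]
    - [[-35,9.5,0],[0,0,0]]
    - [[-35,9.5,0],[0,0,0]]
    - [[-35,9.5,0],[0,0,0]]
    - [[-35,9.5,0],[0,0,0]]

```text
time: 39.67
position: [485.0, -131.9, 365.7]
ee_rot: [-2.351, -2.08, 0.007]
ft_force: [0.4, 0.8, -2.4]
finger_gap: 0.405
grasp_force: 79.9
```

Call:
move_arm:
  steps:
    - [[-35,9.5,0],[0,0,0]]
    - [[-35,9.5,0],[0,0,0]]
    - [[-35,9.5,0],[0,0,0]]
    - [[-25,7,0],[0,0,0]]
    - [[-11,2,0],[0,0,0]]
    - [[0,0,30],[0,0,0]]
    - [[0,0,30],[0,0,0]]
    - [[0,0,20],[0,0,0]]
    - [[0,0,0],[0,0,0]]
    - [[0,0,0],[0,0,0]]
    - [[0,0,0],[0,0,0]]

```text
time: 40.58
position: [506.2, -275.2, 288.3]
ee_rot: [2.353, 2.081, -0.004]
ft_force: [0.6, -0.9, -2.4]
finger_gap: 0.408
grasp_force: 80.2
```

Run:
```python
from h import *
plan(*boxw(-30.5),173.5,BA+np.pi/2);level()
```

```text
pos [ 506.2 -275.2  288.3] yaw 1.4486 tilt [-0.0017 -0.002 ] q7 0.63 t 40.6
rot about tool z -0.0002 then shift [  0.5  -0.  114.8]
level rx,ry [-0.0014  0.0022]
```

Call:
move_arm:
  steps:
    - [[0,0,20],[-0.001,0.001,0]]
    - [[0,0,25],[0,0,0]]
    - [[0,0,25],[0,0,0]]
    - [[0,0,18],[0,0,0]]
    - [[0,0,12],[0,0,0]]
    - [[0,0,5],[0,0,0]]
    - [[0,0,2],[0,0,0]]
    - [[0,0,2],[0,0,0]]
    - [[0,0,1],[0,0,0]]
    - [[0,0,0],[0,0,0]]
    - [[0,0,0],[0,0,0]]

```text
time: 41.5
position: [506.2, -275.4, 178.5]
ee_rot: [2.352, 2.081, -0.001]
ft_force: [0.3, 0.2, -2.6]
finger_gap: 0.403
grasp_force: 80.4
```

Call:
move_arm:
  steps:
    - [[0,0,1.5],[0,0,0]]
    - [[0,0,1.5],[0,0,0]]
    - [[0,0,1],[0,0,0]]
    - [[0,0,1],[0,0,0]]
    - [[0,0,0],[0,0,0]]

```text
time: 41.92
position: [505.9, -275.3, 173.5]
ee_rot: [-2.353, -2.081, 0.001]
ft_force: [-2.4, 2.4, 6.2]
finger_gap: 0.408
grasp_force: 81.7
```

Call:
move_arm:
  steps:
    - [[0,0,0],[0,0,0]]
    - [[0,0,0],[0,0,0]]
    - [[0,0,0],[0,0,0]]
    - [[0,0,0],[0,0,0]]
    - [[0,0,-8],[0,0,0]]
    - [[0,0,-20],[0,0,0]]
    - [[0,0,-30],[0,0,0]]
    - [[0,0,-35],[0,0,0]]
    - [[0,0,-35],[0,0,0]]
    - [[0,0,-35],[0,0,0]]
    - [[0,0,-20],[0,0,0.12]]
    - [[0,0,0],[0,0,0.12]]
  jaw: 0.43

```text
time: 42.92
position: [507.2, -276.9, 361.5]
ee_rot: [2.585, 1.773, 0.008]
ft_force: [0.2, -0.1, -0.2]
finger_gap: 0.572
grasp_force: 0.0
```

Call:
move_arm:
  steps:
    - [[0,0,0],[0,0,0.12]]
    - [[0,0,0],[0,0,0.12]]
    - [[0,0,0],[0,0,0.12]]
    - [[0,0,0],[0,0,0.12]]
    - [[0,0,0],[0,0,0.12]]
    - [[0,0,0],[0,0,0.12]]
    - [[0,0,0],[0,0,0.12]]
    - [[0,0,0],[0,0,0.12]]
    - [[0,0,0],[0,0,0.12]]
    - [[0,0,0],[0,0,0.12]]
    - [[0,0,0],[0,0,0.12]]
    - [[0,0,0],[0,0,0]]
  jaw: 0

```text
time: 43.92
position: [505.9, -275.0, 356.0]
ee_rot: [3.135, -0.18, -0.002]
ft_force: [-0.8, 0.1, -0.6]
finger_gap: 0.996
grasp_force: 0.0
```

Run:
```python
from h import *
for cm in ('scene','side'):
    pic(cm,cm+'17.png')
    for n in ('full1','pod','lid','lid_handle'):
        for d in recognise(cm,n): print(cm,n,np.round(d['point']),inbox(d['point']),round(d['confidence'],2))
plan(600,22,330,-.122);level()
```

```text
scene full1 [ 645. -284.  114.] [108.1   8.1 114.1] 0.92
scene full1 [ 515. -265.  112.] [-23.2  10.3 112.1] 0.81
scene full1 [663. 216. 126.] [ 65.5 505.8 126. ] 0.73
scene full1 [ 588. -268.  111.] [ 49.7  16.2 110.8] 0.71
scene pod [673.  29.  97.] [ 98.2 321.3  96.6] 0.76
scene lid [499. -31.  14.] [-67.2 241.   13.9] 0.75
scene lid_handle [771. 174.  24.] [177.5 477.7  24.2] 0.54
scene lid_handle [511. 222.  55.] [-86.  493.4  54.8] 0.36
scene lid_handle [780.  36.  85.] [203.  341.2  85.1] 0.28
side full1 [ 560. -270.  105.] [ 22.8  11.5 104.6] 0.86
side full1 [ 498. -259.  108.] [-40.9  14.6 108.5] 0.74
side full1 [ 623. -275.  107.] [ 85.1  14.  106.9] 0.66
side pod [644.  27. 106.] [ 69.  316.3 106.3] 0.72
side lid [470. -25.  13.] [-96.7 243.4  13.1] 0.88
side lid [629. 213. 124.] [ 32.4 499.3 123.5] 0.43
side lid_handle [474. -23.  12.] [-93.4 245.5  11.6] 0.61
pos [ 505.9 -275.2  355.8] yaw -0.1114 tilt [-0.0007 -0.0004] q7 -0.79 t 44.4
rot about tool z 0.0106 then shift [  57.3 -306.5   25.8]
level rx,ry [0.0004 0.0006]
```

Call:
move_arm:
  steps:
    - [[0,0,0],[0,0,0.011]]
    - [[5,-34,0],[0,0,0]]
    - [[5,-34,0],[0,0,0]]
    - [[5,-34,0],[0,0,0]]
    - [[5,-34,0],[0,0,0]]
    - [[5,-34,0],[0,0,0]]
    - [[5,-34,0],[0,0,0]]
    - [[5,-34,0],[0,0,0]]
    - [[5,-34,0],[0,0,0]]
    - [[5,-38,0],[0,0,0]]
    - [[0,0,0],[0,0,0]]
    - [[0,0,0],[0,0,0]]

```text
time: 45.42
position: [589.0, 30.1, 354.8]
ee_rot: [3.135, -0.184, -0.003]
ft_force: [0.3, -0.5, -0.1]
finger_gap: 0.995
grasp_force: 0.0
```

Run:
```python
from h import *
c=cam('wrist'); im=pic('wrist','w18.png')
for n in ('pod','lid','lid_handle','glue'):
    for d in recognise('wrist',n): print(n,np.round(d['point']),proj(c,d['point']).round().tolist(),round(d['confidence'],2))
plan(658,25,149,-.122);level()
```

```text
pod [659.  28. 114.] [[251.0, 109.0]] 0.87
lid [516. -29.  11.] [[298.0, 193.0]] 0.71
lid [ 512. -258.  114.] [[494.0, 203.0]] 0.36
lid_handle [508. -28.  11.] [[298.0, 198.0]] 0.7
lid_handle [ 540. -211.   91.] [[446.0, 180.0]] 0.34
glue [757.  32.  88.] [[237.0, 15.0]] 0.72
pos [588.3  25.2 355.8] yaw -0.1257 tilt [-0.0006 -0.0004] q7 -1.31 t 45.7
rot about tool z -0.0037 then shift [ 69.3  -8.2 206.8]
level rx,ry [0.0005 0.0005]
```

View pics/w18.png

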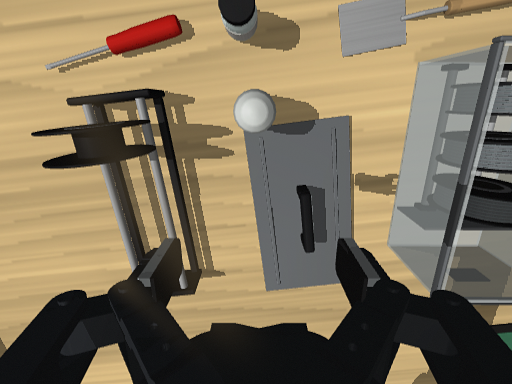

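The view shows the pod at (255,110) just past the lid's far end. The lid has been knocked to around (303,205), turned a little. All three full spools are in the box and the empty one is on the rack.

Run:
```python
from h import *
c=cam('wrist'); im=pic('wrist','w19.png')
g=im.astype(int); m=((g.min(2)>120)&(g.max(2)-g.min(2)<25)).astype(np.uint8); m[:70]=0;m[160:]=0;m[:,:200]=0;m[:,320:]=0
n,l,st,ce=cv2.connectedComponentsWithStats(m)
for i in range(1,n):
    if st[i,4]>100:
        print(st[i],ce[i].round(1)); cc=cv2.minEnclosingCircle(np.column_stack(np.where(l==i))[:,::-1].astype(np.float32)); print(cc)
        print([onz(c,[cc[0]],z).round(1).tolist() for z in (97,110)])
plan(658,25,149,-.122);level()
```

```text
[ 229   91   36   42 1183] [246.8 111.3]
((246.7096710205078, 111.41935729980469), 20.893890380859375)
[[[655.9, 29.0, 97.0]], [[656.3, 28.4, 110.0]]]
pos [588.3  25.5 355.8] yaw -0.1253 tilt [-0.0006 -0.0003] q7 -1.31 t 45.7
rot about tool z -0.0033 then shift [ 69.2  -8.  206.8]
level rx,ry [0.0004 0.0005]
```

Call:
move_arm:
  steps:
    - [[23,-3,10],[0,0,-0.003]]
    - [[23,-3,20],[0,0,0]]
    - [[21.5,-2,20],[0,0,0]]
    - [[0,0,20],[0,0,0]]
    - [[0,0,30],[0,0,0]]
    - [[0,0,30],[0,0,0]]
    - [[0,0,10],[0,0,0]]
    - [[0,0,0],[0,0,0]]
    - [[0,0,0],[0,0,0]]
    - [[0,0,0],[0,0,0]]

```text
time: 46.55
position: [657.4, 26.2, 217.5]
ee_rot: [3.135, -0.189, 0.003]
ft_force: [0.7, 0.8, 0.3]
finger_gap: 0.999
grasp_force: 0.0
```

Run:
```python
from h import *
c=cam('wrist'); im=pic('wrist','w20.png')
for d in recognise('wrist','pod'): print(np.round(d['point']),proj(c,d['point']).round().tolist(),round(d['confidence'],2))
g=im.astype(int); m=((g.min(2)>90)&(g.max(2)-g.min(2)<25)).astype(np.uint8); m[:,:150]=0;m[:,370:]=0;m[330:]=0
n,l,st,ce=cv2.connectedComponentsWithStats(m)
for i in range(1,n):
    if st[i,4]>300: print(st[i],ce[i].round(1))
print(proj(c,[[656.3,25,110],[656.3,25,97]]).round(1).tolist())
plan(656.3,25,146,-.122);level()
```

```text
[672.  24. 109.] [[256.0, 196.0]] 0.97
[212  49  50  40 324] [243.5  77.4]
[  225   162   137   168 11041] [284.5 248.7]
[[258.3, 217.1], [258.3, 210.1]]
pos [657.3  26.5 217.5] yaw -0.1198 tilt [ 0.0023 -0.0002] q7 -1.2 t 46.6
rot about tool z 0.0022 then shift [-0.8  1.6 71.5]
level rx,ry [-0.0001 -0.0023]
```

Run:
```python
from h import *
c=cam('wrist'); a=np.linspace(0,2*np.pi,90)
for C in ((656,25),(660,25),(664,25)):
    P=np.vstack([np.c_[C[0]+25.5*np.cos(a),C[1]+25.5*np.sin(a),np.full(90,z)] for z in (0,50,97)]); q=proj(c,P); print(C,q.min(0).round(),q.max(0).round())
im=cv2.imread('pics/w20.png'); print([im[r,255].tolist() for r in range(146,175,3)])
```

```text
(656, 25) [226. 154.] [292. 240.]
(660, 25) [225. 150.] [292. 236.]
(664, 25) [224. 147.] [291. 231.]
[[128, 182, 211], [128, 183, 213], [130, 185, 215], [131, 187, 217], [83, 82, 80], [77, 77, 75], [93, 91, 91], [73, 72, 71], [76, 75, 72], [96, 100, 97]]
```

Call:
move_arm:
  steps:
    - [[-2.5,1.5,20],[0,-0.002,0]]
    - [[0,0,20],[0,0,0]]
    - [[0,0,18],[0,0,0]]
    - [[0,0,10],[0,0,0]]
    - [[0,0,4],[0,0,0]]
    - [[0,0,0],[0,0,0]]
    - [[0,0,0],[0,0,0]]

```text
time: 47.23
position: [654.2, 25.4, 144.5]
ee_rot: [3.135, -0.188, -0.002]
ft_force: [1.0, -1.1, 0.1]
finger_gap: 0.998
grasp_force: 0.0
```

Call:
move_arm:
  steps:
    - [[0,0,0],[0,0,0]]
    - [[0,0,0],[0,0,0]]
    - [[0,0,0],[0,0,0]]
    - [[0,0,0],[0,0,0]]
    - [[0,0,0],[0,0,0]]
    - [[0,0,0],[0,0,0]]
  jaw: 1
  squeeze: 40

```text
time: 47.73
position: [654.2, 25.7, 144.5]
ee_rot: [-3.136, 0.188, 0.002]
ft_force: [-1.5, 1.3, 6.1]
finger_gap: 0.582
grasp_force: 41.4
```

Call:
move_arm:
  steps:
    - [[0,0,-5],[0,0,0]]
    - [[0,0,-15],[0,0,0]]
    - [[0,0,-30],[0,0,0]]
    - [[0,0,-35],[0,0,0]]
    - [[0,0,-35],[0,0,0]]
    - [[0,0,-35],[0,0,0]]
    - [[0,0,-30],[0,0,0]]
    - [[0,0,-15],[0,0,0]]
    - [[0,0,0],[0,0,0]]

```text
time: 48.48
position: [655.1, 24.8, 347.6]
ee_rot: [-3.135, 0.188, -0.005]
ft_force: [0.2, 0.9, -0.9]
finger_gap: 0.58
grasp_force: 42.0
```

Run:
```python
from h import *
plan(*boxw(-108),300,BA);level();print(telemetry.observe()['ft_force'],boxw(-108))
```

```text
pos [655.1  24.8 347.6] yaw -0.12 tilt [0.0031 0.0003] q7 -1.29 t 48.5
rot about tool z 0.002 then shift [-188.9  315.4   47.6]
level rx,ry [-0.0007 -0.0031]
[ 0.22288815  0.87229048 -0.92205232] (np.float64(429.3027395939122), np.float64(-265.2566609482448))
```

Call:
move_arm:
  steps:
    - [[-10,16,0],[0,-0.002,0.002]]
    - [[-19,31.5,0],[0,0,0]]
    - [[-19,31.5,0],[0,0,0]]
    - [[-19,31.5,0],[0,0,0]]
    - [[-19,31.5,0],[0,0,0]]
    - [[-19,31.5,0],[0,0,0]]
    - [[-19,31.5,0],[0,0,0]]
    - [[-19,31.5,0],[0,0,0]]
    - [[-19,31.5,0],[0,0,0]]
    - [[-19,31.5,0],[0,0,0]]
    - [[-8,16,0],[0,0,0]]
    - [[0,0,0],[0,0,0]]

```text
time: 49.48
position: [424.2, -267.8, 343.7]
ee_rot: [-3.135, 0.203, 0.01]
ft_force: [-0.6, 0.3, -1.9]
finger_gap: 0.582
grasp_force: 42.0
```

Call:
move_arm:
  steps:
    - [[0,0,20],[0,0,0]]
    - [[0,0,10],[0,0,0]]
    - [[0,0,0],[0,0,0]]
    - [[0,0,0],[0,0,0]]

```text
time: 49.82
position: [428.0, -263.8, 313.6]
ee_rot: [3.136, -0.19, -0.012]
ft_force: [-0.0, -0.2, -0.9]
finger_gap: 0.583
grasp_force: 42.0
```

Run:
```python
from h import *
plan(*boxw(-108),150,BA);level()
c=cam('wrist'); im=pic('wrist','w21.png')
for n in ('pod','box','full1'):
    for d in recognise('wrist',n): print(n,np.round(d['point']),inbox(d['point']),round(d['confidence'],2))
# cross wall top edges
w=[[*boxw(-77,y),85] for y in (-60,-50,60)]+[[*boxw(-73,y),85] for y in (-60,50)]+[[*boxw(-145,y),145] for y in(-60,60)]; print(proj(c,w).round().tolist())
```

```text
pos [ 428.  -263.8  313.6] yaw -0.1209 tilt [-0.0077  0.0002] q7 -0.76 t 49.8
rot about tool z 0.0011 then shift [  1.5   1.3 163.6]
level rx,ry [0.0007 0.0077]
pod [ 450. -265.  275.] [-87.4   3.  275.4] 0.82
box [ 481. -274.   78.] [-55.4  -2.6  78. ] 0.87
full1 [ 565. -278.  114.] [ 28.7   3.5 113.5] 0.95
full1 [ 501. -273.  119.] [-35.5   0.7 119.2] 0.67
[[312.0, 143.0], [303.0, 143.0], [204.0, 143.0], [313.0, 139.0], [213.0, 139.0], [320.0, 222.0], [197.0, 222.0]]
```

Call:
move_arm:
  steps:
    - [[0,1,20],[0,0.004,0.001]]
    - [[0,0,25],[0,0.003,0]]
    - [[0,0,30],[0,0,0]]
    - [[0,0,30],[0,0,0]]
    - [[0,0,20],[0,0,0]]
    - [[0,0,10],[0,0,0]]
    - [[0,0,0],[0,0,0]]
    - [[0,0,0],[0,0,0]]

```text
time: 50.68
position: [428.5, -266.2, 180.2]
ee_rot: [3.134, -0.193, 0.004]
ft_force: [0.3, -0.1, -0.9]
finger_gap: 0.581
grasp_force: 42.0
```

Run:
```python
from h import *
plan(*boxw(-110),150.5,BA);level();print(telemetry.observe()['ft_force'],telemetry.observe()['moment'])
```

```text
pos [ 428.5 -266.2  180.2] yaw -0.1227 tilt [ 0.0025 -0.0018] q7 -0.56 t 50.7
rot about tool z -0.0007 then shift [-1.3 -1.1 29.7]
level rx,ry [ 0.0015 -0.0027]
[ 0.26992532 -0.05759767 -0.89238679] [ 0.0128324  -0.02092113  0.00194986]
```

Call:
move_arm:
  steps:
    - [[-1,0,8],[0.001,-0.001,0]]
    - [[0,0,8],[0,0,0]]
    - [[0,0,5],[0,0,0]]
    - [[0,0,3],[0,0,0]]
    - [[0,0,2],[0,0,0]]
    - [[0,0,0],[0,0,0]]
    - [[0,0,0],[0,0,0]]

```text
time: 51.27
position: [427.1, -265.7, 153.6]
ee_rot: [-3.136, 0.193, -0.002]
ft_force: [0.2, 0.2, -2.8]
finger_gap: 0.582
grasp_force: 42.0
```

Call:
move_arm:
  steps:
    - [[0,0,1.5],[0,0,0]]
    - [[0,0,1],[0,0,0]]
    - [[0,0,0.5],[0,0,0]]
    - [[0,0,0],[0,0,0]]
    - [[0,0,0],[0,0,0]]

```text
time: 51.68
position: [427.1, -265.6, 150.6]
ee_rot: [-3.135, 0.193, -0.002]
ft_force: [0.4, -0.6, -1.5]
finger_gap: 0.578
grasp_force: 42.0
```

Call:
move_arm:
  steps:
    - [[0,0,1],[0,0,0]]
    - [[0,0,0],[0,0,0]]
    - [[0,0,0],[0,0,0]]

```text
time: 51.93
position: [427.2, -265.7, 149.6]
ee_rot: [-3.136, 0.193, -0.002]
ft_force: [0.1, 0.3, -1.9]
finger_gap: 0.578
grasp_force: 42.0
```

Call:
move_arm:
  steps:
    - [[0,0,0.8],[0,0,0]]
    - [[0,0,0],[0,0,0]]
    - [[0,0,0],[0,0,0]]

```text
time: 52.18
position: [427.5, -265.8, 149.4]
ee_rot: [-3.135, 0.193, -0.004]
ft_force: [-1.1, 1.7, 7.4]
finger_gap: 0.585
grasp_force: 42.8
```

Call:
move_arm:
  steps:
    - [[0,0,0],[0,0,0]]
    - [[0,0,0],[0,0,0]]
    - [[0,0,0],[0,0,0]]
    - [[0,0,0],[0,0,0]]
    - [[0,0,-10],[0,0,0]]
    - [[0,0,-25],[0,0,0]]
    - [[0,0,-35],[0,0,0]]
    - [[0,0,-35],[0,0,0]]
    - [[0,0,-35],[0,0,0]]
    - [[0,0,-30],[0,0,0]]
    - [[0,0,-20],[0,0,0]]
    - [[0,0,0],[0,0,0]]
  jaw: 0.1

```text
time: 53.18
position: [427.9, -267.2, 342.8]
ee_rot: [3.135, -0.193, 0.013]
ft_force: [0.4, -0.3, 0.6]
finger_gap: 0.899
grasp_force: 0.0
```

Run:
```python
from h import *
plan(440,-60,350,0.1);level()
for cm in ('scene','side','wrist'):
    pic(cm,cm+'22.png')
    for n in ('full1','empty','pod','lid'):
        for d in recognise(cm,n):
            if d['confidence']>.4: print(cm,n,np.round(d['point']),inbox(d['point']),round(d['confidence'],2))
```

```text
pos [ 427.9 -267.2  342.8] yaw -0.1232 tilt [ 0.0079 -0.0016] q7 -0.79 t 53.2
rot about tool z -0.2232 then shift [  32.7 -205.    -7.2]
level rx,ry [ 0.0006 -0.008 ]
scene full1 [ 644. -285.  116.] [107.3   6.5 116. ] 0.87
scene full1 [ 515. -266.  109.] [-23.2   9.6 108.9] 0.82
scene full1 [ 585. -274.  114.] [ 47.4  10.8 113.6] 0.74
scene empty [661. 212. 123.] [ 64.3 502.  122.8] 0.93
scene pod [ 440. -257.  108.] [-98.2   9.4 107.8] 0.76
scene lid [508. -25.  11.] [-59.  248.1  11.4] 0.82
side full1 [ 626. -278.  105.] [ 88.7  11.1 104.6] 0.78
side full1 [ 568. -274.  104.] [ 30.4   8.3 103.6] 0.74
side full1 [ 497. -257.  107.] [-42.   16.7 106.7] 0.61
side empty [627. 214. 122.] [ 30.  499.7 122. ] 0.57
side pod [ 429. -253.  108.] [-109.8   12.2  107.8] 0.87
side lid [470. -26.  12.] [-96.6 242.   12.3] 0.82
wrist full1 [ 614. -285.   44.] [77.4  2.4 44.1] 0.95
wrist full1 [ 504. -271.  118.] [-33.    3.1 118.4] 0.64
wrist empty [ 479. -262.   84.] [-59.5   9.3  84.1] 0.7
wrist pod [ 439. -267.  113.] [-97.8  -0.4 112.9] 0.65
wrist lid [511. -40.  11.] [-54.5 234.   11. ] 0.89
```

Call:
move_arm:
  steps:
    - [[0,0,0],[0,-0.005,-0.062]]
    - [[0,0,0],[0,-0.002,-0.061]]
    - [[-1,-33,0],[0,0,0]]
    - [[-1,-33,0],[0,0,0]]
    - [[-1,-33,0],[0,0,0]]
    - [[-1,-33,0],[0,0,0]]
    - [[-1,-33,-10],[0,0,0]]
    - [[-1,-33,-10],[0,0,0]]
    - [[-1,-34,-10],[0,0,0]]
    - [[0,0,0],[0,0,0]]
    - [[0,0,0],[0,0,0]]
    - [[0,0,0],[0,0,0]]
  jaw: 0

```text
time: 54.93
position: [419.3, -59.8, 361.8]
ee_rot: [-3.136, -0.001, 0.022]
ft_force: [0.3, -0.4, -0.8]
finger_gap: 1.003
grasp_force: 0.0
```

```bash
cat > lid.py <<'E'
from box import *
def findlid(f):
    c=cam('wrist'); im=pic('wrist',f)
    for n in ('lid','lid_handle'): print(n,[(np.round(d['point']).tolist(),round(d['confidence'],2)) for d in recognise('wrist',n)][:2])
    g=im.astype(int); m=((g.max(2)-g.min(2)<28)&(g.max(2)<150)&(g.max(2)>55)).astype(np.uint8)
    m=cv2.morphologyEx(m,cv2.MORPH_OPEN,np.ones((3,3))); n,l,st,ce=cv2.connectedComponentsWithStats(m)
    i=1+st[1:,4].argmax(); print(st[i])
    pts=np.column_stack(np.where(l==i))[:,::-1]; 
    W=onz(c,pts,12)[:,:2].astype(np.float32); r=cv2.minAreaRect(W); print('plate',r)
    k=np.zeros_like(g[:,:,0],np.uint8); x,y,w,h,_=st[i]; sub=(g.max(2)<32)[y:y+h,x:x+w]; k[y:y+h,x:x+w]=sub
    n,l,st,ce=cv2.connectedComponentsWithStats(k)
    for i in range(1,n):
        if st[i,4]>200:
            W=onz(c,np.column_stack(np.where(l==i))[:,::-1],58)[:,:2].astype(np.float32); print('dark',st[i],cv2.minAreaRect(W),np.median(W,0))
E
python3 - <<'E'
from lid import *
plan(440,-30,300,0);level(); findlid('w23.png')
E
```

```text
pos [419.3 -59.8 361.8] yaw 0.001 tilt [-0.0141  0.0051] q7 -1.6 t 54.9
rot about tool z 0.001 then shift [ 20.7 -29.8  61.8]
level rx,ry [-0.0051  0.0141]
lid []
lid_handle [([498.0, -27.0, 9.0], 0.59)]
[  180     0   119   202 20160]
plate ((477.54443359375, -34.47508239746094), (287.59814453125, 159.03878784179688), 0.4908682405948639)
dark [233  71  15  76 817] ((481.7762756347656, -35.269100189208984), (96.1119613647461, 16.891923904418945), 0.2119479775428772) [481.92853  -35.645565]
```

Call:
move_arm:
  steps:
    - [[15,-6,20],[-0.003,0.007,-0.002]]
    - [[15,-6,30],[-0.002,0.006,-0.002]]
    - [[16,-6,30],[0,0,0]]
    - [[16,-6,30],[0,0,0]]
    - [[0,0,20],[0,0,0]]
    - [[0,0,10],[0,0,0]]
    - [[0,0,0],[0,0,0]]
    - [[0,0,0],[0,0,0]]
    - [[0,0,0],[0,0,0]]
    - [[0,0,0],[0,0,0]]

```text
time: 55.92
position: [465.6, -35.4, 242.9]
ee_rot: [-3.132, -0.009, 0.027]
ft_force: [0.7, -1.1, -0.5]
finger_gap: 1.005
grasp_force: 0.0
```

Run:
```python
from lid import *
findlid('w24.png'); plan(482,-35.3,106,0.006);level()
```

```text
lid [([521.0, -34.0, 12.0], 0.95)]
lid_handle [([515.0, -33.0, 8.0], 0.59)]
[  175     2   166   265 36000]
plate ((481.7428894042969, -34.13463592529297), (295.5935974121094, 158.707275390625), 0.4912295937538147)
dark [ 250  110   16  100 1394] ((484.0699157714844, -33.77988815307617), (97.6612319946289, 14.805487632751465), 0.7536368370056152) [488.04297  -34.635994]
pos [465.4 -35.  242.5] yaw 0.0065 tilt [-0.018   0.0096] q7 -1.05 t 56.1
rot about tool z 0.0005 then shift [ 16.6   0.4 136.5]
level rx,ry [-0.0097  0.018 ]
```

Call:
move_arm:
  steps:
    - [[10,0,10],[-0.005,0.009,0]]
    - [[7,0,10],[-0.005,0.009,0]]
    - [[0,0,10],[0,0,0]]
    - [[0,0,0],[0,0,0]]
    - [[0,0,0],[0,0,0]]
    - [[0,0,0],[0,0,0]]

```text
time: 56.57
position: [481.5, -35.3, 211.6]
ee_rot: [3.14, 0.008, -0.003]
ft_force: [-0.8, 0.2, 0.3]
finger_gap: 0.997
grasp_force: 0.0
```

Run:
```python
from lid import *
findlid('w25.png'); plan(482.5,-34.5,106,0.008);level()
```

```text
lid [([520.0, -33.0, 10.0], 0.83)]
lid_handle [([516.0, -31.0, 10.0], 0.87)]
[  165    17   180   280 41234]
plate ((481.65234375, -34.10167694091797), (295.185546875, 158.57310485839844), 0.4858986437320709)
dark [ 246  132   19  110 1620] ((484.9887390136719, -33.994224548339844), (100.41146850585938, 15.208983421325684), 0.5004944205284119) [493.35388  -35.299984]
dark [336 239   9  51 352] ((409.04766845703125, -115.8850326538086), (56.76769256591797, 7.752478122711182), 5.967790126800537) [ 413.484    -116.060486]
pos [481.8 -35.1 211.7] yaw 0.0058 tilt [-0.0011 -0.0012] q7 -1.0 t 56.7
rot about tool z -0.0022 then shift [  0.7  -0.6 105.7]
level rx,ry [0.0012 0.0011]
```

Call:
move_arm:
  steps:
    - [[1,-0.5,25],[0.001,0.001,-0.001]]
    - [[0,0,30],[0,0,0]]
    - [[0,0,25],[0,0,0]]
    - [[0,0,15],[0,0,0]]
    - [[0,0,9],[0,0,0]]
    - [[0,0,0],[0,0,0]]
    - [[0,0,0],[0,0,0]]

```text
time: 57.3
position: [482.8, -35.0, 107.7]
ee_rot: [3.141, 0.01, -0.001]
ft_force: [-1.1, 1.0, 0.1]
finger_gap: 0.996
grasp_force: 0.0
```

Call:
move_arm:
  steps:
    - [[0,0,0],[0,0,0]]
    - [[0,0,0],[0,0,0]]
    - [[0,0,0],[0,0,0]]
    - [[0,0,0],[0,0,0]]
    - [[0,0,0],[0,0,0]]
    - [[0,0,0],[0,0,0]]
    - [[0,0,0],[0,0,0]]
  jaw: 1
  squeeze: 80

```text
time: 57.88
position: [482.8, -34.2, 107.8]
ee_rot: [-3.141, -0.011, 0.001]
ft_force: [-0.9, 1.6, 7.0]
finger_gap: 0.167
grasp_force: 78.3
```

Call:
move_arm:
  steps:
    - [[0,0,-10],[0,0,0]]
    - [[0,0,-25],[0,0,0]]
    - [[0,0,-35],[0,0,0]]
    - [[0,0,-35],[0,0,0]]
    - [[0,0,-35],[0,0,0]]
    - [[0,0,-35],[0,0,0]]
    - [[0,0,-25],[0,0,0]]
    - [[0,0,0],[0,0,0]]
    - [[0,0,0],[0,0,0]]

```text
time: 58.63
position: [482.7, -34.2, 308.0]
ee_rot: [-3.14, -0.012, -0.001]
ft_force: [-0.2, -0.4, -3.3]
finger_gap: 0.167
grasp_force: 78.8
```

Run:
```python
from h import *
plan(BX,BY,290,BA);level();print(telemetry.observe()['ft_force'])
```

```text
pos [482.7 -34.2 308. ] yaw 0.0075 tilt [0.0008 0.0013] q7 -1.16 t 58.6
rot about tool z 0.1295 then shift [ 83.1 235.9  18. ]
level rx,ry [-0.0013 -0.0008]
[-0.15158327 -0.43119605 -3.25082845]
```

Call:
move_arm:
  steps:
    - [[0,0,0],[-0.001,-0.001,0.065]]
    - [[0,0,0],[0,0,0.0645]]
    - [[5,15,0],[0,0,0]]
    - [[11,31,0],[0,0,0]]
    - [[11,31,0],[0,0,0]]
    - [[11,31,0],[0,0,0]]
    - [[11,31,0],[0,0,0]]
    - [[11,31,0],[0,0,0]]
    - [[11,31,0],[0,0,0]]
    - [[10,31,0],[0,0,0]]
    - [[2,4,0],[0,0,0]]
    - [[0,0,0],[0,0,0]]

```text
time: 59.63
position: [534.4, -281.7, 305.4]
ee_rot: [3.133, -0.201, -0.009]
ft_force: [0.1, 0.6, -2.7]
finger_gap: 0.168
grasp_force: 78.9
```

Call:
move_arm:
  steps:
    - [[0,0,0],[0,0,0]]
    - [[0,0,0],[0,0,0]]
    - [[0,0,0],[0,0,0]]

```text
time: 59.88
position: [536.4, -277.0, 306.7]
ee_rot: [3.136, -0.189, -0.005]
ft_force: [0.5, -0.5, -2.2]
finger_gap: 0.161
grasp_force: 78.9
```

Run:
```python
from h import *
plan(BX,BY,290,BA);level()
c=cam('wrist'); im=pic('wrist','w26.png'); s=telemetry.observe(); M=rz(s)
# predicted plate-top corners for zero offset (tool frame)
q=proj(c,np.array([M@np.array(v)+s['position'] for v in [(149,-80,95.8),(149,80,95.8),(100,-80,95.8),(100,80,95.8)]])); print(q.round(1).tolist())
for col in (220,240,280,300): print(col,[int(v) for v in im[0:60:2,col].max(1)])
for row in (30,60,100,140): print(row,[int(v) for v in im[row,150:380:5].max(1)])
pic('side','s26.png'); pic('scene','a26.png')
```

```text
pos [ 536.4 -277.   306.7] yaw -0.1204 tilt [-0.0031  0.    ] q7 -0.79 t 59.9
rot about tool z 0.0016 then shift [ 0.3  1.4 16.7]
level rx,ry [0.0004 0.0031]
[[96.7, -47.6], [415.1, -47.5], [113.2, 59.7], [399.3, 59.6]]
220 [138, 136, 137, 137, 137, 136, 137, 137, 137, 137, 137, 137, 137, 137, 137, 138, 138, 138, 138, 138, 138, 137, 138, 138, 138, 138, 137, 138, 137, 138]
240 [137, 136, 136, 136, 137, 137, 137, 137, 137, 137, 137, 137, 137, 138, 137, 136, 137, 136, 136, 137, 136, 136, 137, 136, 136, 137, 137, 136, 137, 137]
280 [136, 135, 135, 136, 135, 136, 136, 136, 136, 136, 136, 136, 136, 136, 136, 136, 137, 137, 136, 136, 135, 135, 135, 135, 136, 136, 136, 136, 135, 136]
300 [134, 134, 135, 134, 134, 134, 135, 135, 135, 135, 135, 135, 135, 135, 135, 135, 136, 135, 135, 135, 136, 135, 136, 136, 135, 135, 135, 135, 136, 136]
30 [139, 143, 143, 140, 138, 139, 138, 139, 138, 137, 137, 137, 137, 138, 138, 138, 138, 137, 136, 137, 136, 136, 136, 136, 136, 137, 136, 135, 135, 135, 135, 135, 135, 135, 135, 135, 134, 134, 133, 134, 133, 126, 137, 97, 133, 133]
60 [139, 141, 141, 59, 138, 138, 139, 137, 137, 138, 138, 138, 138, 138, 138, 138, 137, 136, 137, 137, 137, 137, 136, 137, 135, 136, 136, 136, 136, 135, 136, 136, 135, 134, 135, 134, 134, 134, 134, 134, 137, 139, 135, 135, 134, 133]
100 [141, 141, 146, 140, 93, 139, 140, 140, 140, 139, 140, 139, 138, 139, 138, 139, 138, 138, 139, 138, 138, 137, 137, 137, 137, 137, 137, 137, 137, 136, 136, 136, 136, 136, 136, 136, 136, 135, 136, 135, 142, 135, 136, 134, 134, 135]
140 [141, 139, 140, 145, 140, 144, 140, 140, 140, 139, 139, 139, 139, 139, 138, 139, 139, 137, 137, 138, 137, 137, 138, 138, 137, 136, 136, 137, 136, 136, 136, 137, 136, 136, 137, 137, 134, 135, 135, 141, 137, 136, 134, 136, 134, 135]
```

Run:
```python
from h import *
c=cam('wrist'); im=cv2.imread('pics/w26.png'); s=telemetry.observe(); M=rz(s)
for z in (49.8,):
  for x in (46,50,54): print(x,proj(c,[M@np.array((x,y,z))+s['position'] for y in(-8,8)]).round(1).tolist())
for col in (250,256,262): print(col,[int(v) for v in im[140:270:3,col].max(1)])
for r in (40,120):
    g=im[r].max(1).astype(int); 
    b=(im[r,:,2].astype(int)-im[r,:,0]>25)  # wood
    k=np.where(b)[0]; print(r,'wood left max',k[k<258].max() if (k<258).any() else None,'right min',k[k>258].min() if (k>258).any() else None)
    v=(40 if r==40 else 120)
# predicted lid side edges
for x in np.arange(60,121,10): print(x,proj(c,[M@np.array((x,y,95.8))+s['position'] for y in(-80,80)]).round(1).tolist())
```

```text
46 [[238.2, 174.6], [273.0, 174.6]]
50 [[238.0, 166.1], [273.2, 166.1]]
54 [[237.8, 157.4], [273.3, 157.4]]
250 [137, 137, 138, 140, 10, 17, 17, 17, 18, 23, 28, 35, 42, 43, 44, 44, 44, 44, 43, 44, 44, 44, 43, 44, 43, 43, 43, 44, 42, 43, 43, 44, 43, 44, 43, 26, 27, 26, 26, 26, 27, 26, 26, 26]
256 [138, 138, 138, 139, 9, 16, 17, 17, 13, 23, 28, 35, 40, 40, 41, 40, 40, 40, 41, 40, 41, 40, 40, 41, 39, 41, 40, 41, 40, 41, 41, 41, 41, 42, 42, 25, 26, 26, 25, 26, 26, 26, 26, 28]
262 [137, 137, 138, 139, 11, 17, 19, 19, 16, 22, 29, 34, 35, 35, 36, 36, 37, 37, 36, 37, 36, 37, 36, 35, 36, 36, 37, 36, 37, 36, 37, 39, 38, 38, 38, 25, 25, 26, 24, 24, 25, 25, 24, 25]
40 wood left max 115 right min 403
120 wood left max 126 right min 391
60 [[124.4, 132.6], [388.0, 132.5]]
70 [[121.8, 115.5], [390.5, 115.5]]
80 [[119.1, 97.8], [393.1, 97.8]]
90 [[116.2, 79.4], [395.8, 79.3]]
100 [[113.3, 60.1], [398.6, 60.1]]
110 [[110.3, 40.1], [401.5, 40.1]]
120 [[107.1, 19.3], [404.6, 19.3]]
```

Call:
move_arm:
  steps:
    - [[1,1.2,15],[0,0.002,0.001]]
    - [[0,0,15],[0,0.001,0]]
    - [[0,0,12],[0,0,0]]
    - [[0,0,6],[0,0,0]]
    - [[0,0,0],[0,0,0]]
    - [[0,0,0],[0,0,0]]
    - [[0,0,0],[0,0,0]]

```text
time: 60.62
position: [537.4, -280.6, 260.3]
ee_rot: [3.133, -0.194, 0.003]
ft_force: [0.1, -0.0, -3.5]
finger_gap: 0.172
grasp_force: 78.8
```

Run:
```python
from h import *
plan(537,BY,244.8,BA);level();print(telemetry.observe()['ft_force'])
```

```text
pos [ 537.4 -280.6  260.3] yaw -0.1235 tilt [ 0.0021 -0.0026] q7 -0.75 t 60.6
rot about tool z -0.0015 then shift [-0.7 -2.1 15.5]
level rx,ry [ 0.0023 -0.0024]
[ 0.06794658 -0.02351526 -3.53657572]
```

Call:
move_arm:
  steps:
    - [[-0.5,-1.2,3],[0.001,-0.001,0]]
    - [[0,0,2],[0,0,0]]
    - [[0,0,1],[0,0,0]]
    - [[0,0,0],[0,0,0]]
    - [[0,0,0],[0,0,0]]
    - [[0,0,0],[0,0,0]]

```text
time: 61.12
position: [536.8, -279.1, 253.7]
ee_rot: [3.135, -0.194, 0.001]
ft_force: [0.3, -0.4, -3.6]
finger_gap: 0.167
grasp_force: 78.9
```

Run:
```python
from h import *
for i in range(3):
    plan(537,BY,244.8,BA); imaging.get_image('side')
level();s=telemetry.observe();print(s['ft_force'],s['moment'])
```

```text
pos [ 536.8 -279.1  253.7] yaw -0.1236 tilt [ 0.0004 -0.0009] q7 -0.74 t 61.1
rot about tool z -0.0016 then shift [ 0.1 -0.7  8.9]
pos [ 536.8 -279.1  253.6] yaw -0.1237 tilt [ 0.0004 -0.0009] q7 -0.74 t 61.2
rot about tool z -0.0017 then shift [ 0.1 -0.7  8.8]
pos [ 536.8 -279.1  253.6] yaw -0.1236 tilt [ 0.0004 -0.0009] q7 -0.74 t 61.2
rot about tool z -0.0016 then shift [ 0.1 -0.7  8.8]
level rx,ry [ 0.0009 -0.0004]
[-0.44244663 -0.92653119 -2.65723304] [ 0.02882696  0.03284003 -0.00563428]
```

Settled, with the plug just above the mouth. Now I'll lower it slowly.

Call:
move_arm:
  steps:
    - [[0,-0.5,1.5],[0,0,0]]
    - [[0,0,1.5],[0,0,0]]
    - [[0,0,1],[0,0,0]]
    - [[0,0,1],[0,0,0]]
    - [[0,0,0],[0,0,0]]
    - [[0,0,0],[0,0,0]]

```text
time: 61.77
position: [536.8, -278.6, 248.4]
ee_rot: [3.135, -0.194, 0.0]
ft_force: [0.1, -0.0, -2.5]
finger_gap: 0.166
grasp_force: 78.9
```

Plug is about 4.5 mm into the mouth with no contact. Continuing.

Call:
move_arm:
  steps:
    - [[0,0,1.2],[0,0,0]]
    - [[0,0,1],[0,0,0]]
    - [[0,0,0.7],[0,0,0]]
    - [[0,0,0],[0,0,0]]
    - [[0,0,0],[0,0,0]]

```text
time: 62.18
position: [536.8, -278.5, 245.6]
ee_rot: [3.135, -0.194, 0.0]
ft_force: [-0.8, 0.1, -2.7]
finger_gap: 0.17
grasp_force: 78.9
```

Call:
move_arm:
  steps:
    - [[0,0,0.8],[0,0,0]]
    - [[0,0,0.7],[0,0,0]]
    - [[0,0,0],[0,0,0]]
    - [[0,0,0],[0,0,0]]

```text
time: 62.52
position: [536.9, -278.7, 244.9]
ee_rot: [3.135, -0.194, 0.001]
ft_force: [-1.4, 0.9, 5.7]
finger_gap: 0.169
grasp_force: 80.0
```

Resting on the rim at z ≈ 244.9, as predicted. Release, then rise clear.

Call:
move_arm:
  steps:
    - [[0,0,0],[0,0,0]]
    - [[0,0,0],[0,0,0]]
    - [[0,0,0],[0,0,0]]
    - [[0,0,0],[0,0,0]]
    - [[0,0,0],[0,0,0]]
    - [[0,0,-15],[0,0,0]]
    - [[0,0,-25],[0,0,0]]
    - [[0,0,-30],[0,0,0]]
    - [[-10,0,-30],[0,0,0]]
    - [[-20,0,-20],[0,0,0]]
    - [[-20,0,0],[0,0,0]]
    - [[0,0,0],[0,0,0]]
  jaw: 0

```text
time: 63.52
position: [484.0, -273.8, 366.4]
ee_rot: [-3.134, 0.2, -0.004]
ft_force: [-0.5, -0.3, -0.0]
finger_gap: 0.999
grasp_force: 0.0
```

Call:
move_arm:
  steps:
    - [[-20,0,0],[0,0,0]]
    - [[0,0,0],[0,0,0]]
    - [[0,0,0],[0,0,0]]
    - [[0,0,0],[0,0,0]]

```text
time: 63.85
position: [468.2, -269.6, 364.5]
ee_rot: [3.135, -0.193, 0.002]
ft_force: [1.1, -0.6, -0.4]
finger_gap: 0.998
grasp_force: 0.0
```

Run:
```python
from h import *
plan(537,BY,244.8,BA);level()
c=cam('wrist'); im=pic('wrist','w30.png'); g=im.max(2)
m=np.zeros_like(g); m[0:205,215:330]=(g[0:205,215:330]<35)*255
n,l,st,ce=cv2.connectedComponentsWithStats(m)
for i in range(1,n):
    if st[i,4]>200:
        W=onz(c,np.column_stack(np.where(l==i))[:,::-1],195)[:,:2].astype(np.float32); print(st[i],cv2.minAreaRect(W),[inbox((*W.min(0),0))])
for cm in ('scene','side','wrist'):
    imaging.get_image(cm)
    for nme in ('lid','empty','scraper','glue','screwdriver'):
        for d in recognise(cm,nme)[:1]: print(cm,nme,np.round(d['point']),round(d['confidence'],2))
```

```text
pos [ 468.2 -269.6  364.5] yaw -0.123 tilt [ 0.0012 -0.001 ] q7 -0.84 t 63.9
rot about tool z -0.001 then shift [ 69.4   0.3 119.7]
level rx,ry [ 0.0008 -0.0013]
[ 250   51   19  118 2043] ((535.9037475585938, -280.2204895019531), (15.164073944091797, 96.59495544433594), 83.15995025634766) [array([-46.9, -20.3,   0. ])]
scene lid [ 566. -271.  149.] 0.81
scene empty [662. 210. 126.] 0.59
scene scraper [ 757. -166.    9.] 0.57
scene glue [780.  34.  86.] 0.65
scene screwdriver [772. 177.  25.] 0.77
side lid [ 526. -266.  150.] 0.64
side empty [630. 214. 125.] 0.66
side scraper [ 754. -171.    2.] 0.96
side glue [759.  38.  75.] 0.61
side screwdriver [762. 173.  26.] 0.86
wrist lid [ 539. -278.  149.] 0.77
```

The lid is home at (536, -280), level and at the right height, and nothing else has moved. Handing in.

```bash
python3 -c "
from h import *
print(robot.close_job())"
```

```text
the job is handed in; nothing more can be done
None
```

I handed the job in at about 64 s of robot time with the lid home, all three full spools and the pod in the box, and the empty spool on the rack. My last camera checks showed nothing else on the bench moved, but `close_job()` gave no verdict, so I don't have the judged result.

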